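# Hang the tail template on the drying rail with an S-hook

### The arm

A 7-joint arm with a two-finger parallel gripper is mounted at the origin on the work surface. World frame = base frame: x ahead of the robot, y to its left, z up, the work surface at z = 0. Lengths are in m, angles in rad, forces in N, time in s.
With the tool pointing down it reaches from about 0.425 to 0.875 m from the base axis. Payload 4.7 kg.
Tool frame: the origin (TCP) lies on the centre line of the jaws, within the pads' length; the fingertips stand 19 mm ahead of it and the grasp point (between the pads) is the TCP; z points along the fingers, y is the direction in which the jaws open and shut (so a half turn about z gives the same grasp; the last joint's range is limited). The gripper opens to 87 mm and grips with 3 to 60 N. Pads are 19 mm wide; open, the fingers measure 117 mm over their backs; the gripper's body (75 mm by 190 mm) begins 51 mm behind the grasp point.
Start: joints at [1.153, 0.321, -0.07, 1.45, 0.023, 1.371, -0.057], TCP at [0.272, -0.59, 0.242] pointing down, gripper open.
Joint ranges: [-2.86, 2.86], [-0.3, 2.09], [-1.38, 1.24], [0.06, 2.45], [-1.56, 4.7], [0.09, 2.05], [-2.69, 2.69]. Speed limits (rad/s): [2.57, 2.57, 3.14, 3.14, 3.14, 3.14, 3.14].

### API

Orientations are given as a rotation vector (axis times angle).
In Python, from bench import manip gives the robot as it stands. The module is installed in compiled form; this text tells all that it offers.
- The arm moves only by the tool move_arm, never from a script. Its argument "deltas" is one flat list of numbers, 6 for each row, row after row: the shift along the tool's x, y, z in m, then the turn, a rotation vector about the tool's x, y, z in units of 6 degrees (1.0 is 6 degrees). A call has 1 to 12 rows; each row shifts and turns the pose as measured when the row begins, along the tool's axes as they then stand; what a row does not reach is not made up. A row lasts 1/12 s, in which the tool goes at most 41.7 mm and 7.16 degrees, less where a joint would pass 70% of its speed; a pose out of reach is approached as far as the arm can. A call with a gripper value outside its range is refused whole. "jaw" is the closure in counts, from 0 (fully open) to 255 (shut), set as the call begins (left out, the last holds). The fingers move at their own pace and stop on an object; the grip force is fixed at half the most. Time passes only in rows, so rows that do not move let the fingers close. It gives the time, the measured TCP pose, the force and the opening at its end, in the units of the state.
- manip.observe(): the state, without advancing time (a new reading comes with each control period).
- manip.grab_frame(name): name is "side" or "top"; returns the picture (420x560x3 uint8, red, green, blue); there is no depth.
- manip.camera_info(name): a dict with "vertical_fov" (degrees; the focal length in pixels is half the picture's height over the tangent of half this angle, whatever the lens; pixels are square), "cx", "cy" (the principal point, pixels), "rvec" (rotation vector, rad) and "tvec" (3), from world to camera coordinates, as OpenCV has them. Camera axes: x right, y down, z forward; pixel columns grow to the right and rows downward; lengths in m; the calibration is good to about 2 mm. A picture is of the moment at which its call begins. camera_info takes no time and is no camera call.
- manip.hand_in(): hands the job in, once; it reports no verdict.
The state is a dict: "clock": time; "q": joint angles; "qd": joint speeds; "joint_efforts": joint torques, N m; "position": TCP position; "eef_rot": TCP orientation; "contact_force": force on the tool from outside, world axes, zero at the start; "moment": the same for the moment, N m; "finger_gap": finger opening in m.
Only numpy, scipy, OpenCV 4.12 (cv2) and the standard library are available. Lean on these libraries where they do the work, as an engineer would, in place of code of your own. Each camera call takes 0.05 s, during which the arm holds its last target.

### The job

Take the S-hook out of its wooden block and bring its lower end up through the hole in the tail template from below, feeling for the hole gently. Draw the template out of the sprung rack with the hook, without touching the template with the gripper, and hang the hook over the drying rail so that the template hangs from it freely and at rest. Never force it, do not drop the template, and leave the pliers, sanding block and bottle where they are.

Things in the scene. Friction and masses are not known exactly. Their poses are not given: they have to be found in the camera images.
- hook_grip (a point): Steel S-hook, 5 mm wire, 100 mm tall, 80 g, standing upright in a wooden block (lift straight out, 40 mm). Point: centre of the black grip sleeve on its stem (12 mm in x, 10 in y, 30 tall; pinch across y from above). z up the stem; the lower J turns to +x, the upper half circle to -x. Collar 18 x 16 mm, 16 to 21 mm below this point, rests on the block's top. Wire: 55 mm below to 45.5 mm above.
- hook_tip (a point): Rounded top end of the S-hook's lower J: tip pointing up, 24 mm along +x from the stem, 35.5 mm below hook_grip. Straight for 8 mm below its end, then it bends to the foot (wire's underside 19.5 mm below this point). Axes as hook_grip.
- hook_cup (a point): Middle of the level foot of the S-hook's lower J, on the wire's centre line: 12 mm along +x from the stem, 52.5 mm below hook_grip. A hung item rests here. With the template on it and hung by its upper half circle, the hook leans about 0.4 rad, its foot towards -x. Axes as hook_grip.
- hook_crown (a point): Centre of the S-hook's upper half circle, open downward: 22 mm along -x from the stem, 21 mm above hook_grip. The wire's centre line passes over it 22 mm away; its outer end is 22 mm farther along -x and reaches 12.5 mm below this point. Axes as hook_grip.
- template_mid (a point): Plywood tail template, a hand-cut plate 5 mm thick, 60 to 100 g: body 44 mm wide with a round far end 60 mm along +x, and a tab 30 mm wide. An 8.5 mm through hole on the tab's centre line, 12 mm from its square end; tabs differ: the hole lies 40 to 56 mm along -x from this point, up to 4 mm to either side. Point: mid-thickness. z normal (up in the rack). It lies level in the top slot, tab out.
- rack_mouth (a point): Fixed grey-painted rack 175 mm tall, 86 wide. Point: mid-width on the top slot's floor (z 135 mm) under the lintel's front face. x into the slot. Slot 50 mm wide, 7.3 high under the 10 mm deep lintel; a sprung shoe 12 to 40 mm in presses the plate with 2 to 3 N, so it drags. In front the floor (8 mm thick) goes on 25 mm as an open ledge. The tab sticks out 52 to 80 mm from the lintel, free below.
- rail_mid (a point): Fixed drying rail: level steel bar 8 mm thick, 260 mm long along its y, on a post at each end, bar centre 270 mm above the table. Point: mid-length on the bar's centre line. x is level, across the bar, within about 0.6 rad of the x axes of hook and rack: the stem goes on the bar's +x side.
- block: Fixed wooden block, 92 x 50 x 45 mm, with a pocket in its top in which the S-hook stands; origin under its centre. Axes as the hook's at the start.
- pliers_mid (a point): Pliers with orange grips, 150 mm long, 18 mm high, lying on the table; bystander. Point near the joint.
- sander_mid (a point): Cork sanding block, 90 x 50 x 28 mm, bystander; its centre.
- glue_mid (a point): Small white bottle, 40 mm across, 95 mm tall, bystander; half-way up.
Things that resemble listed ones, but are neither listed nor needed, are in the scene too. There is more than one size of the part that bears hook_grip; the job needs the smallest.

How it is judged:
On the way, in this order (a step that is already met when the one before it is completed fails the run):
1. the hook's lower tip stands up through the template's hole while the template is still in the rack (z of hook_tip in the frame of template_mid above 0.0055 m and z of hook_cup in the frame of template_mid below -0.004 m and x of hook_tip in the frame of template_mid between -0.0595 and -0.036 m and y of hook_tip in the frame of template_mid between -0.01 and 0.01 m and x of template_mid in the frame of rack_mouth above -0.025 m), for 0.2 s.
2. the template hangs from the hook, clear of the rack (distance between hook_cup and template_mid below 0.075 m and angle between template_mid's own x axis and vertical above 2.2 rad and contact force between template and rack below 0.05 N and contact force between hook and template above 0.2 N and height (world z) of template_mid above 0.07 m), for 0.2 s.
At the end, for the whole second after the job is handed in: The hook's upper half circle rests on the rail's bar (its centre within 12 mm sideways, 8 to 21 mm below the bar, between the posts); the template hangs, round end down within 30 degrees, from the hook's foot (its middle within 70 mm of it and over 80 mm up); both slower than 50 mm/s (distance between hook_cup and template_mid below 0.07 m and angle between template_mid's own x axis and vertical above 2.6 rad and contact force between hook and template above 0.2 N and height (world z) of template_mid above 0.08 m and x of hook_crown in the frame of rail_mid between -0.012 and 0.012 m and z of hook_crown in the frame of rail_mid between -0.021 and -0.008 m and y of hook_crown in the frame of rail_mid between -0.12 and 0.12 m and contact force between hook and rail above 0.3 N and linear speed of each of template, hook below 0.05 m/s); the robot touches nothing.
It fails at once if the hook and the template press on one another with more than 15 N (contact force between hook and template above 15 N).
It fails at once if the hook presses on the rail with more than 15 N (contact force between hook and rail above 15 N).
It fails at once if the gripper presses on the template (contact force between the fingers and template above 0.5 N).
It fails at once if the template is dropped (height (world z) of template_mid below 0.035 m).
It fails at once if the pliers, sanding block or bottle is moved by more than 15 mm (distance of any of pliers_mid, sander_mid, glue_mid from where it was at the start of the episode above 0.015 m).
It also fails if it takes over 72 s, if anything falls off the work surface, if the arm or the gripper's body presses on something with over 40 N, if the wrist force passes 120 N, or if a joint passes its speed limit or range.

## Working session

There is one attempt and no reset: what is moved stays moved. The work goes in short steps, Python scripts to look and compute and a tool call to move; the robot and the scene stay as the last step left them, time stands still between calls to the robot, and variables do not carry over. Pictures are saved under pics/ and viewed, and the job is handed in when it is done.

Besides the shell and the picture viewer there is one more tool, called after "Call:" as a command line: name --argument value ..., lists and objects as JSON in quotes. move_arm: Moves the arm, as the interface text tells. Its arguments: {"type":"object","properties":{"deltas":{"type":"array","items":{"type":"number"}},"jaw":{"type":"number"}},"required":["deltas"]}

```bash
mkdir -p pics; python3 - <<'E'
from bench import manip
import cv2
print(manip.observe())
for n in("side","top"):
    print(n,manip.camera_info(n))
    im=manip.grab_frame(n); cv2.imwrite(f"pics/{n}0.png",im[:,:,::-1])
E
```

```text
{'clock': 0.0, 'q': array([ 1.1530947 ,  0.32184789, -0.07006231,  1.45168446,  0.02262768,
        1.37077794, -0.05687655]), 'qd': array([ 0.00111058,  0.00106223,  0.00181464, -0.00080245, -0.0001347 ,
        0.001185  ,  0.00037563]), 'joint_efforts': array([-8.66016489e-04, -4.91292465e+01, -4.04656129e-01, -3.12525666e+01,
       -6.40279963e-02,  4.37662541e-02,  1.93483384e-04]), 'position': array([ 0.27174947, -0.58990029,  0.24044039]), 'eef_rot': array([-3.06683311e+00, -6.72677137e-01,  8.49942776e-04]), 'contact_force': array([-0.02590954,  0.93384521, -1.02046804]), 'moment': array([ 0.03975085,  0.01227922, -0.0006178 ]), 'finger_gap': 0.08699149609561714}
side {'vertical_fov': 51.06602677836186, 'cx': 282.82552799582913, 'cy': 202.8144275644275, 'rvec': array([ 0.47496581, -2.72473206,  1.20390502]), 'tvec': array([0.52624275, 0.27826559, 0.75112819])}
top {'vertical_fov': 46.40011542975944, 'cx': 283.8416002063472, 'cy': 207.6513531650691, 'rvec': array([ 2.13875982, -2.14286492,  0.15488249]), 'tvec': array([-0.01120464,  0.58158502,  1.13040392])}
```

View pics/side0.png

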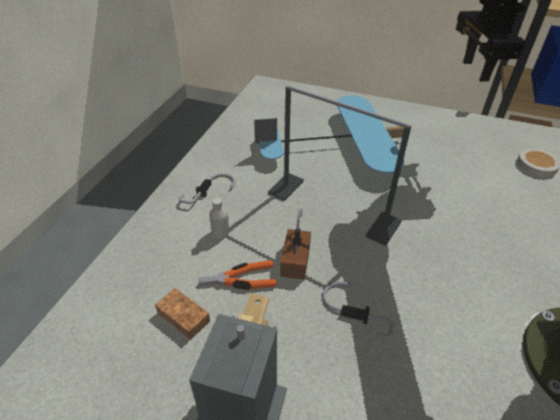

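View pics/top0.png

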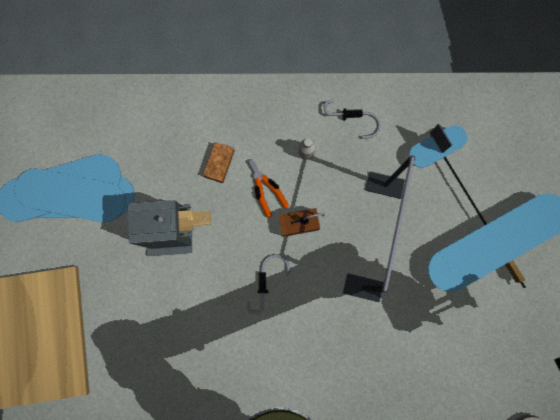

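```bash
cat > h.py <<'E'
import numpy as np, cv2, json
from bench import manip
from scipy.spatial.transform import Rotation as R
def cam(n):
    c=manip.camera_info(n); f=210/np.tan(np.radians(c['vertical_fov'])/2)
    K=np.array([[f,0,c['cx']],[0,f,c['cy']],[0,0,1]]); return K,cv2.Rodrigues(c['rvec'])[0],c['tvec']
def ray(n,u,v):
    K,r,t=cam(n); d=r.T@np.linalg.inv(K)@[u,v,1.]; return -r.T@t,d/np.linalg.norm(d)
def onz(n,u,v,z):
    o,d=ray(n,u,v); return o+d*(z-o[2])/d[2]
def tri(a,b):  # side px, top px
    o1,d1=ray('side',*a);o2,d2=ray('top',*b)
    s=np.linalg.lstsq(np.c_[d1,-d2],o2-o1,rcond=None)[0]
    p,q=o1+s[0]*d1,o2+s[1]*d2; return (p+q)/2,np.linalg.norm(p-q)
def proj(n,p):
    K,r,t=cam(n); c=K@(r@np.asarray(p)+t); return c[:2]/c[2]
def crop(src,out,x,y,w,h,k):
    im=cv2.imread(src)[y:y+h,x:x+w]; cv2.imwrite(out,cv2.resize(im,None,fx=k,fy=k,interpolation=cv2.INTER_CUBIC))
E
python3 - <<'E'
from h import *
for n in('side','top'): print(n,ray(n,280,210))
crop('pics/side0.png','pics/s1.png',250,190,100,100,6)
crop('pics/top0.png','pics/t1.png',260,190,80,60,10)
crop('pics/top0.png','pics/t2.png',120,190,100,75,8)
crop('pics/side0.png','pics/s2.png',190,280,100,75,8)
E
```

```text
side (array([0.38242096, 0.52379866, 0.70565282]), array([ 0.24011769, -0.68595247, -0.68688623]))
top (array([ 0.40601712, -0.01876142,  1.2045654 ]), array([ 0.14478169,  0.01333746, -0.98937373]))
```

View pics/s1.png

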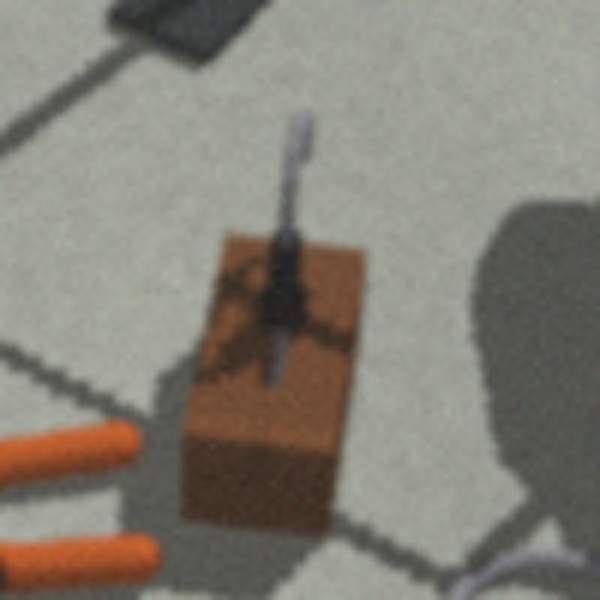

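View pics/t1.png

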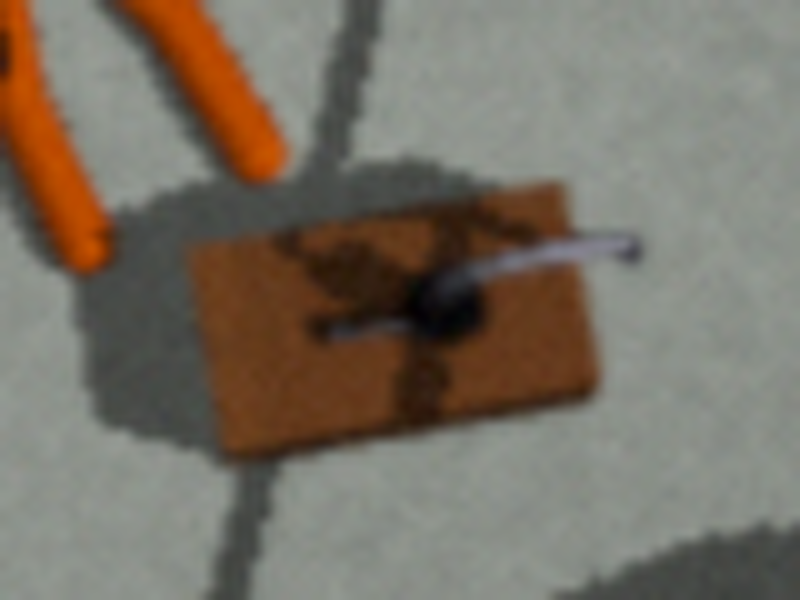

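View pics/t2.png

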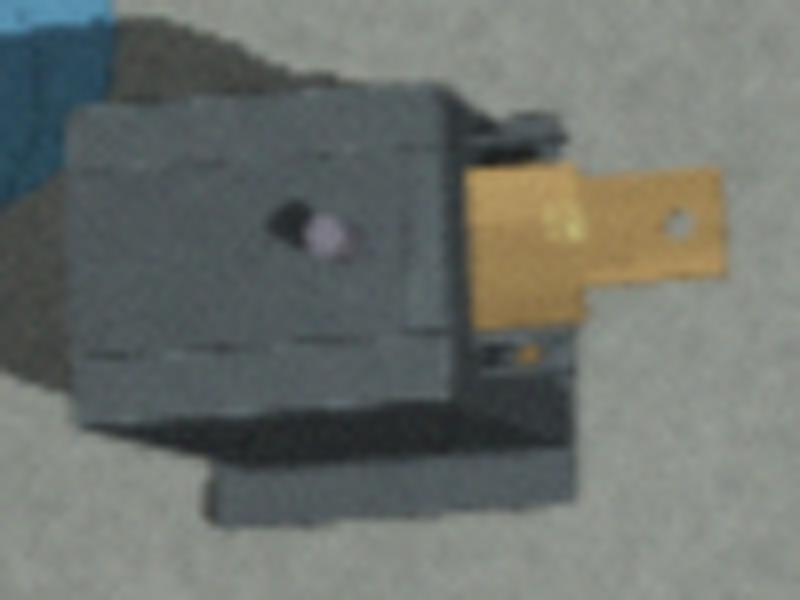

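View pics/s2.png

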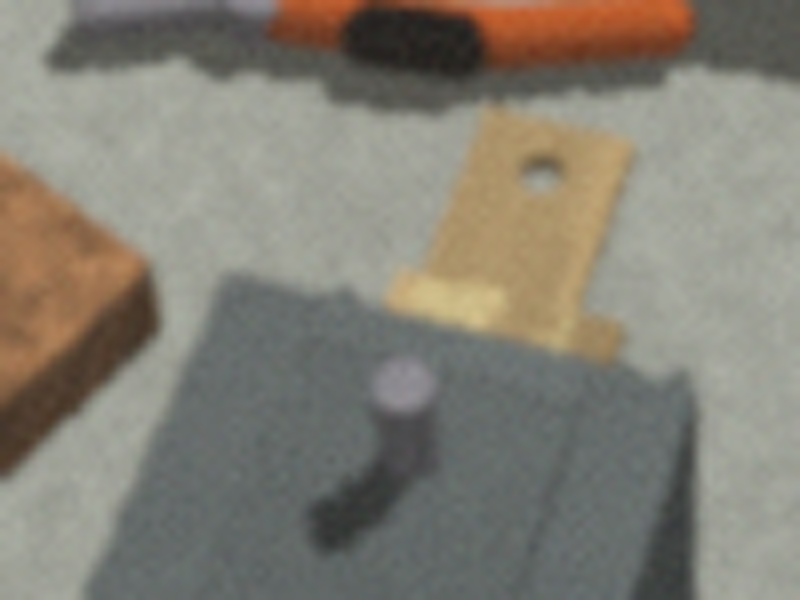

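```bash
cat > m.py <<'E'
from h import *
S=cv2.imread('pics/side0.png');T=cv2.imread('pics/top0.png')
def hsv(im):return cv2.cvtColor(im,cv2.COLOR_BGR2HSV)
def comp(mask,seed):
    n,l,st,c=cv2.connectedComponentsWithStats(mask.astype(np.uint8));
    best=min(range(1,n),key=lambda i:np.hypot(*(c[i]-seed))+ (1e3 if st[i,4]<15 else 0)); return l==best,st[best],c[best]
# block, template top
h=hsv(T);
m=(h[...,0]<16)&(h[...,1]>100); m[:, :275]=0;m[:,325:]=0;m[:200]=0;m[240:]=0
m=cv2.morphologyEx(m.astype(np.uint8),cv2.MORPH_CLOSE,np.ones((7,7)))
c=max(cv2.findContours(m,0,1)[0],key=cv2.contourArea); r=cv2.minAreaRect(c);print('block top rect',r)
for p in cv2.boxPoints(r): print(p,onz('top',*p,0.045))
print('block cen',onz('top',*r[0],.045))
# dark sleeve
for n,im,w in(('side',S,(285,225,310,250)),('top',T,(298,212,312,226))):
    g=cv2.cvtColor(im,cv2.COLOR_BGR2GRAY); x0,y0,x1,y1=w; sub=g[y0:y1,x0:x1]
    print(n);print(sub)
E
python3 m.py
python3 - <<'E'
from h import *
# template
for n,px in(('top',(120+682/8,190+224/8)),('side',(190+541/8,280+172/8))):print(n,onz(n,*px,.1375+.0025))
print(tri((190+541/8,280+172/8),(120+682/8,190+224/8)))
tp=lambda x,y:onz('top',120+x/8,190+y/8,.140)
for p in [(722,170),(726,275),(580,176),(587,284),(467,171),(475,326),(577,163),(584,320)]:print(p,tp(*p))
sp=lambda x,y:onz('side',190+x/8,280+y/8,.140)
for p in [(490,107),(633,140),(432,265),(580,332)]:print('s',p,sp(*p))
# lintel/roof front edge z .175
for p in [(445,90),(455,395)]:print('roof',onz('top',120+p[0]/8,190+p[1]/8,.175))
E
```

```text
block top rect ((297.6519775390625, 214.83599853515625), (35.86653137207031, 38.370933532714844), 79.69515228271484)
[275.56796 200.62401] [0.59846118 0.0074964  0.045     ]
[313.31998 193.76   ] [ 0.61495792 -0.08321553  0.045     ]
[319.736   229.04799] [ 0.52972829 -0.09756788  0.045     ]
[281.98398 235.912  ] [ 0.51355187 -0.00781843  0.045     ]
block cen [ 0.56393534 -0.04527939  0.045     ]
side
[[161 161 159 163 165 162 162 162 160 159 157 122  97 100 134 157 163 161
  157 162 156 161 162 161 164]
 [161 161 160 160 161 164 165 162 164 164 152 123  96  95 136 161 162 162
  158 157 158 158 164 161 159]
 [165 164 159 157 159 162 157 163 165 162 155 120  92  98 136 157 164 164
  158 158 161 161 165 160 159]
 [163 157 147 138 148 148 152 156 157 152 129  95  78  82 105 139 160 167
  164 163 162 162 159 159 161]
 [160 157 133 115 116 112 121 122 123 121  98  67  75  68  77 121 149 162
  161 161 158 163 161 159 158]
 [165 146 118  93  92  89  93  93  97  90  65  58  63  60  60  92 121 133
  135 138 142 149 149 155 153]
 [162 149 114  91  85  86  82  87  86  73  52  47  52  51  52  
[... 2860 characters left out ...]
4, 0.16009165, 0.1362033 ]), np.float64(0.0003777975099737602))
(722, 170) [0.5593835  0.14883752 0.14      ]
(726, 275) [0.53036666 0.14713346 0.14      ]
(580, 176) [0.55780913 0.18783255 0.14      ]
(587, 284) [0.52797212 0.18512803 0.14      ]
(467, 171) [0.55926814 0.21894604 0.14      ]
(475, 326) [0.51650098 0.21544426 0.14      ]
(577, 163) [0.56141881 0.18875302 0.14      ]
(584, 320) [0.51808457 0.1856896  0.14      ]
s (490, 107) [0.55840149 0.15193041 0.14      ]
s (633, 140) [0.5295673 0.1496345 0.14     ]
s (432, 265) [0.5549065  0.18863208 0.14      ]
s (580, 332) [0.52370188 0.19255294 0.14      ]
roof [0.57605355 0.21767222 0.175     ]
roof [0.49462657 0.21246355 0.175     ]
```

```bash
python3 - <<'E'
from h import *
crop('pics/top0.png','pics/t3.png',335,140,100,170,3.5)
crop('pics/side0.png','pics/s3.png',270,75,150,170,4)
E
```

```text
(no output)
```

View pics/t3.png

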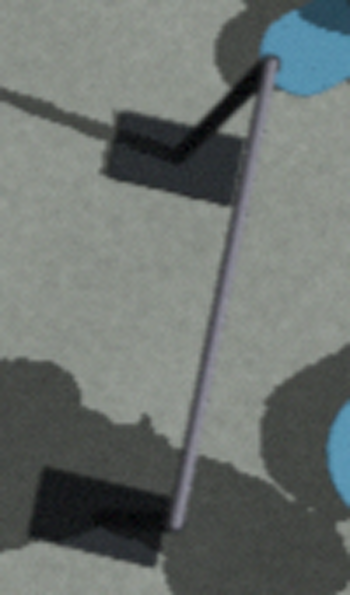

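View pics/s3.png

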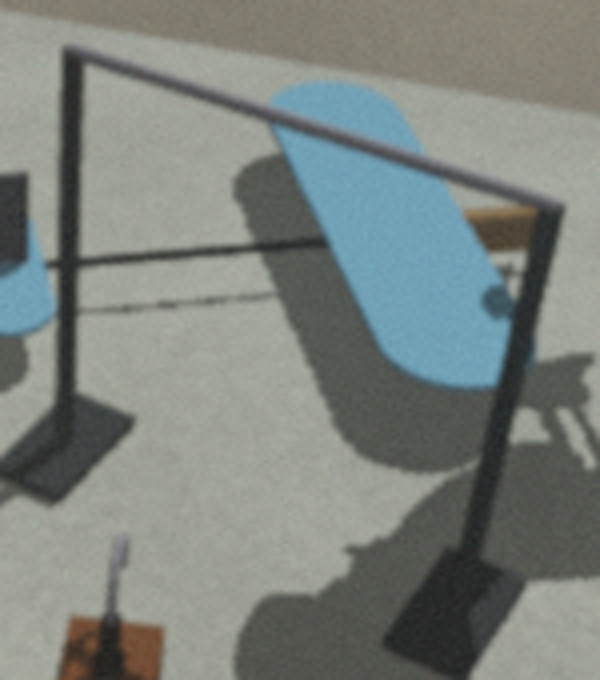

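```bash
python3 - <<'E'
from h import *
np.set_printoptions(precision=4,suppress=True)
t=lambda x,y,z:onz('top',260+x/10,190+y/10,z)
C=[t(*p,.045) for p in[(190,248),(565,183),(592,378),(228,447)]]
for c in C:print(c)
C=np.array(C)[:,:2]
print('cen',C.mean(0),'edges',[np.linalg.norm(C[i]-C[(i+1)%4]) for i in range(4)])
for a,b in((0,1),(3,2)):
    d=C[a]-C[b];print('hook +x yaw',np.degrees(np.arctan2(d[1],d[0])))
s=lambda x,y,z:onz('side',250+x/6,190+y/6,z)
Cs=np.array([s(*p,.045) for p in[(225,238),(365,252),(333,450),(183,437)]])[:,:2]
print('side',Cs,Cs.mean(0))
for a,b in((3,0),(2,1)):
    d=Cs[a]-Cs[b];print('yaw',np.degrees(np.arctan2(d[1],d[0])))
print('collar top view',onz('top',303.7,220.7,.05),'side',onz('side',297.3,240.5,.05))
print('sleeve top',onz('side',297.7,229,.081), 'topwire exits', onz('top',304.5,217.5,.081))
print('crown top',tri((250+300/6,190+115/6),(260+535/10,190+247/10)), 'tip end',onz('top',260+632/10,190+250/10,.0745), 'wire near block',onz('top',260+325/10,190+332/10,.033))
# rail
for a,b in(((270+70/4,75+50/4),(335+270/3.5,140+62/3.5)),((270+560/4,75+208/4),(335+178/3.5,140+525/3.5))):
    p,e=tri(a,b);print('rail',p,e,onz('side',*a,.27),onz('top',*b,.27))
E
```

```text
[ 0.5641 -0.0007  0.045 ]
[ 0.5796 -0.0904  0.045 ]
[ 0.5327 -0.0963  0.045 ]
[ 0.5164 -0.0098  0.045 ]
cen [ 0.5482 -0.0493] edges [np.float64(0.09103955032159318), np.float64(0.04726564617239125), np.float64(0.08809019062999267), np.float64(0.048536325879689354)]
hook +x yaw 99.79470737869028
hook +x yaw 100.64998614426754
side [[ 0.5785 -0.0851]
 [ 0.5308 -0.0955]
 [ 0.515  -0.0075]
 [ 0.5622  0.004 ]] [ 0.5466 -0.046 ]
yaw 100.3972746626054
yaw 100.15491624172465
collar top view [ 0.5492 -0.0594  0.05  ] side [ 0.5485 -0.0586  0.05  ]
sleeve top [ 0.5495 -0.0606  0.081 ] topwire exits [ 0.5528 -0.0602  0.081 ]
crown top (array([ 0.5532, -0.0792,  0.1175]), np.float64(0.0021075365928412294)) tip end [ 0.5594 -0.104   0.0745] wire near block [ 0.5453 -0.033   0.033 ]
rail [ 0.6456 -0.2652  0.2684] 0.0007572733008621784 [ 0.6442 -0.2623  0.27  ] [ 0.6456 -0.2647  0.27  ]
rail [ 0.3886 -0.2058  0.2666] 0.0035108983372678037 [ 0.3868 -0.2003  0.27  ] [ 0.3904 -0.205   0.27  ]
```

```bash
cat >> h.py <<'E'
np.set_printoptions(precision=4,suppress=True)
def to(p,yaw,tilt=0.,T=None):
    """remaining shift (tool frame, mm) and turn (units of 6deg) to tcp p, tool x at yaw deg, z down; tilt: about hook y, foot towards -x"""
    o=manip.observe(); r=R.from_rotvec(o['eef_rot'])
    y=np.radians(yaw); X=np.array([np.cos(y),np.sin(y),0]);Z=np.array([0,0,-1.]);M=np.c_[X,np.cross(Z,X),Z]
    tgt=R.from_rotvec(np.cross(Z,X)*0+np.radians(tilt)*np.array([-np.sin(y),np.cos(y),0]))*R.from_matrix(M)
    print('t',o['clock'],'pos',o['position'],'F',o['contact_force'],'gap',o['finger_gap'])
    print('shift mm',r.inv().apply(np.asarray(p)-o['position'])*1e3,'turn',np.degrees((r.inv()*tgt).as_rotvec())/6)
E
```

Call:
move_arm --deltas '[0,0,-0.04,0,0,0,0,0,-0.04,0,0,0,0,0,-0.04,0,0,0,0.01,-0.008,-0.03,0,0,-1,0.03,-0.024,0,0,0,-1,0.03,-0.024,0,0,0,-1]' --jaw 0

```text
clock: 0.6
position: [0.295, -0.5085, 0.3876]
eef_rot: [-2.911, -1.135, 0.008]
contact_force: [0.7, 1.3, -0.1]
finger_gap: 0.0868
```

```bash
python3 -c "
from h import *
to([.549,-.06,.25],100.2)"
```

```text
t 0.6 pos [ 0.295  -0.5085  0.3876] F [ 0.7149  1.3185 -0.0992] gap 0.08683037334784129
shift mm [ 490.269  -155.75    141.3285] turn [-0.1518 -0.1024 -9.601 ]
```

Call:
move_arm --deltas '[0.038,-0.012,0,0,0,-0.8,0.039,-0.009,0,0,0,-0.8,0.039,-0.006,0,0,0,-0.8,0.04,-0.002,0,0,0,-0.8,0.04,0.001,0,0,0,-0.8,0.04,0.004,0,0,0,-0.8,0.039,0.008,0,0,0,-0.8,0.038,0.011,0,0,0,-0.8,0.037,0.014,0,0,0,-0.8,0.036,0.017,0,0,0,-0.8,0.035,0.02,0,0,0,-0.8,0.033,0.023,0,0,0,-0.8]'

```text
clock: 1.6
position: [0.5253, -0.0695, 0.3887]
eef_rot: [-1.953, -2.439, 0.002]
contact_force: [0.9, -0.6, 0.3]
finger_gap: 0.0873
```

```bash
python3 -c "
from h import *
to([.549,-.06,.15],100.2)"
```

```text
t 1.6 pos [ 0.5253 -0.0695  0.3887] F [ 0.9019 -0.6287  0.2768] gap 0.08728279539026061
shift mm [  1.1567  28.0313 238.3779] turn [-0.1158 -0.1155  0.4011]
```

Call:
move_arm --deltas '[0,0.014,0.035,0,0,0.2,0,0.013,0.035,-0.1,-0.1,0.2,0,0,0.04,0,0,0,0,0,0.04,0,0,0,0,0,0.04,0,0,0,0,0,0.03,0,0,0,0,0,0,0,0,0]'

```text
clock: 2.18
position: [0.5562, -0.0444, 0.1612]
eef_rot: [1.982, 2.437, 0.014]
contact_force: [-0.8, -0.2, -0.7]
finger_gap: 0.0868
```

```bash
python3 -c "
from h import *
to([.549,-.06,.073],100.2)"
```

```text
t 2.1833 pos [ 0.5562 -0.0444  0.1612] F [-0.811  -0.1904 -0.6992] gap 0.08682246065058892
shift mm [-14.2997 -10.851   88.0968] turn [ 0.0703 -0.0491  0.2585]
```

Call:
move_arm --deltas '[-0.007,-0.005,0.005,0,0,0.1,-0.006,-0.005,0.005,0,0,0.1,0,0,0.005,0,0,0,0,0,0,0,0,0]'

```text
clock: 2.52
position: [0.5494, -0.0612, 0.148]
eef_rot: [2.01, 2.411, 0.015]
contact_force: [-0.7, 0.2, 0.2]
finger_gap: 0.0869
```

```bash
python3 -c "
from h import *
to([.549,-.06,.073],100.2)"
```

```text
t 2.5167 pos [ 0.5494 -0.0612  0.148 ] F [-0.7089  0.1788  0.1545] gap 0.08693259908203906
shift mm [ 0.9301 -0.857  75.0292] turn [ 0.0852 -0.0424  0.0293]
```

Call:
move_arm --deltas '[0,0,0.02,0,0,0,0,0,0.02,0,0,0,0,0,0.018,0,0,0,0,0,0.01,0,0,0,0,0,0.004,0,0,0,0,0,0,0,0,0]'

```text
clock: 3.02
position: [0.559, -0.0646, 0.0846]
eef_rot: [2.004, 2.391, 0.029]
contact_force: [0.1, -0.2, 0.3]
finger_gap: 0.0867
```

```bash
python3 -c "
from h import *
to([.549,-.06,.073],100.2)
for n in('side','top'): cv2.imwrite(f'pics/{n}2.png',manip.grab_frame(n)[:,:,::-1])
crop('pics/side2.png','pics/s4.png',240,170,110,110,5)
crop('pics/top2.png','pics/t4.png',250,170,110,110,5)
a=cv2.imread('pics/s4.png');b=cv2.imread('pics/t4.png');cv2.imwrite('pics/c4.png',cv2.resize(np.hstack([a,b]),(800,400)))
"
```

```text
t 3.0167 pos [ 0.559  -0.0646  0.0846] F [ 0.062  -0.1976  0.3062] gap 0.08670960071749605
shift mm [ 6.3058 -9.3386 11.3203] turn [ 0.2676  0.0456 -0.022 ]
```

View pics/c4.png

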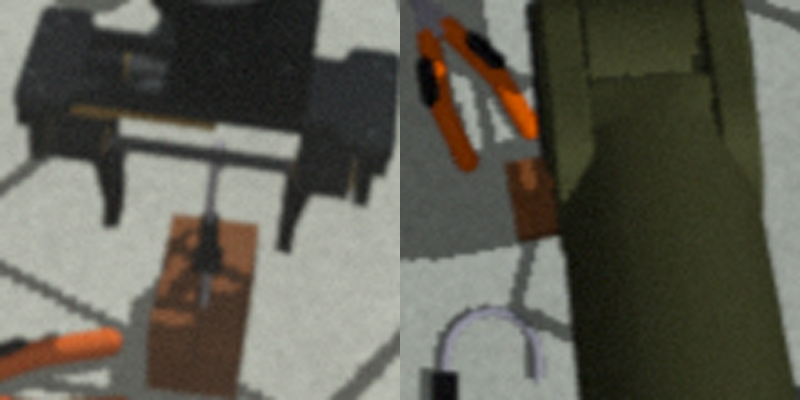

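Call:
move_arm --deltas '[0.003,-0.005,0.004,0.1,0,0,0.003,-0.004,0.004,0.1,0,0,0,0,0.003,0,0,0,0,0,0,0,0,0]'

```text
clock: 3.45
position: [0.5511, -0.0599, 0.0766]
eef_rot: [2.01, 2.398, 0.006]
contact_force: [1.3, 0.2, -0.2]
finger_gap: 0.0871
```

```bash
python3 -c "
from h import *
to([.549,-.06,.073],100.2)"
```

```text
t 3.45 pos [ 0.5511 -0.0599  0.0766] F [ 1.2613  0.1973 -0.2   ] gap 0.0870619462514119
shift mm [ 0.2931 -2.0972  3.5739] turn [ 0.1074  0.0728 -0.0223]
```

Call:
move_arm --deltas '[0,-0.002,0.003,0.1,0.07,0,0,0,0.001,0,0,0,0,0,0,0,0,0]'

```text
clock: 3.7
position: [0.5491, -0.06, 0.0724]
eef_rot: [-2.017, -2.408, -0.0]
contact_force: [-0.3, -1.0, 0.1]
finger_gap: 0.0873
```

Call:
move_arm --deltas '[0,0,0,0,0,0,0,0,0,0,0,0,0,0,0,0,0,0,0,0,0,0,0,0,0,0,0,0,0,0,0,0,0,0,0,0,0,0,0,0,0,0,0,0,0,0,0,0]' --jaw 255

```text
clock: 4.37
position: [0.5493, -0.0604, 0.0725]
eef_rot: [2.018, 2.408, 0.001]
contact_force: [0.2, 0.6, 0.8]
finger_gap: 0.0419
```

```bash
python3 -c "
from h import *
to([.549,-.06,.073],100.2)"
```

```text
t 4.3667 pos [ 0.5493 -0.0604  0.0725] F [0.2166 0.5962 0.8399] gap 0.041915396253112996
shift mm [ 0.4096 -0.2643 -0.502 ] turn [ 0.0033 -0.0023 -0.0217]
```

Call:
move_arm --deltas '[0,0,0,0,0,0,0,0,0,0,0,0,0,0,0,0,0,0,0,0,0,0,0,0,0,0,0,0,0,0,0,0,0,0,0,0,0,0,0,0,0,0,0,0,0,0,0,0]'

```text
clock: 5.03
position: [0.5503, -0.0601, 0.0728]
eef_rot: [2.017, 2.407, 0.003]
contact_force: [0.4, 0.1, -0.9]
finger_gap: 0.0101
```

Call:
move_arm --deltas '[0,0,-0.006,0,0,0,0,0,-0.008,0,0,0,0,0,-0.01,0,0,0,0,0,-0.01,0,0,0,0,0,-0.01,0,0,0,0,0,-0.01,0,0,0,0,0,-0.015,0,0,0,0,0,-0.015,0,0,0,0,0,-0.01,0,0,0]'

```text
clock: 5.78
position: [0.5479, -0.06, 0.1748]
eef_rot: [-2.016, -2.407, 0.001]
contact_force: [-0.5, -0.2, -1.0]
finger_gap: 0.0097
```

```bash
python3 -c "
from h import *
y=np.radians(93.7)
# target TCP: tip below the hole; hole (.5445,.160)
x=np.array([np.cos(y),np.sin(y),0])
hole=np.array([.5445,.160,0]); p=hole-.024*x-.0*x; print(p, hole-.054*x)
p=hole-.054*x; p[2]=.160
to(p,93.7)
for n in('side','top'): cv2.imwrite(f'pics/{n}3.png',manip.grab_frame(n)[:,:,::-1])
a=cv2.imread('pics/side3.png');b=cv2.imread('pics/top3.png');cv2.imwrite('pics/c5.png',cv2.resize(np.hstack([a[120:320,180:380],b[120:320,180:380]]),(800,400)))
"
```

```text
[0.546  0.1361 0.    ] [0.548  0.1061 0.    ]
t 5.7833 pos [ 0.5479 -0.06    0.1748] F [-0.5351 -0.193  -1.0048] gap 0.009659845181636572
shift mm [163.4932  29.2892  14.9043] turn [-0.0137 -0.0092  1.0676]
```

View pics/c5.png

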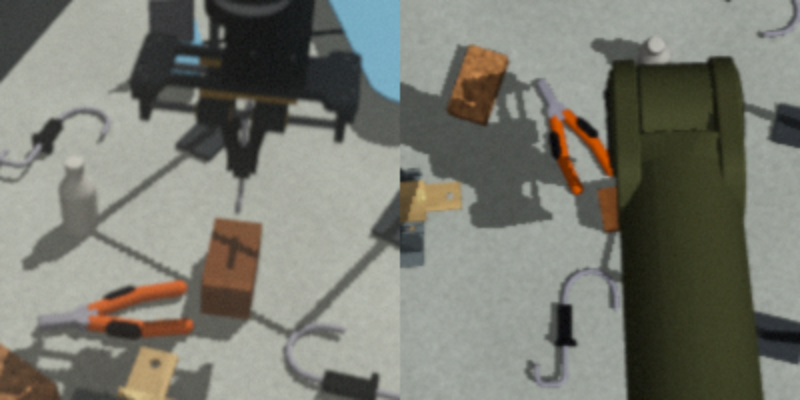

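Call:
move_arm --deltas '[0.015,0.003,0.002,0,0,0.15,0.025,0.004,0.003,0,0,0.2,0.025,0.004,0.003,0,0,0.2,0.025,0.003,0.003,0,0,0.2,0.025,0.003,0.002,0,0,0.2,0.02,0.003,0,0,0,0.1,0.01,0,0,0,0,0,0,0,0,0,0,0]'

```text
clock: 6.55
position: [0.5481, 0.0877, 0.1572]
eef_rot: [-2.159, -2.278, 0.01]
contact_force: [0.3, -1.1, -1.3]
finger_gap: 0.0098
```

```bash
python3 -c "
from h import *
to([.548,.106,.160],93.7)
for n in('side','top'): cv2.imwrite(f'pics/{n}4.png',manip.grab_frame(n)[:,:,::-1])
crop('pics/side4.png','pics/s6.png',200,230,100,100,6)
crop('pics/top4.png','pics/t6.png',170,170,100,100,4)
"
```

```text
t 6.55 pos [0.5481 0.0877 0.1572] F [ 0.3007 -1.1492 -1.2618] gap 0.009822130344827052
shift mm [18.2535  0.82   -2.8943] turn [-0.065   0.0229 -0.1036]
```

View pics/s6.png

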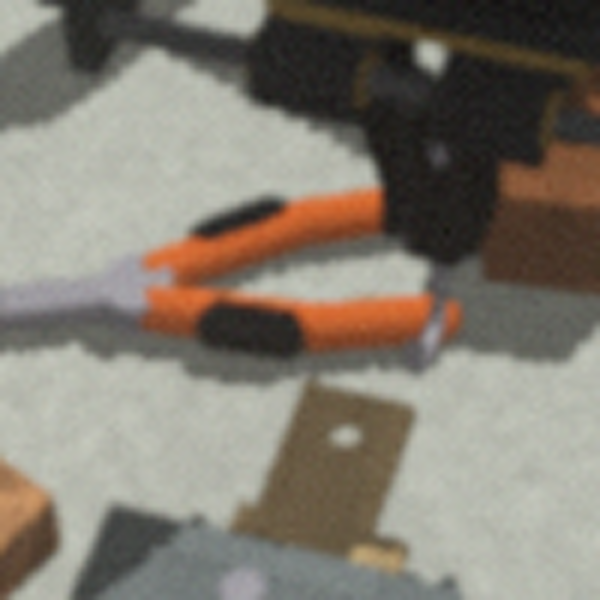

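View pics/t6.png

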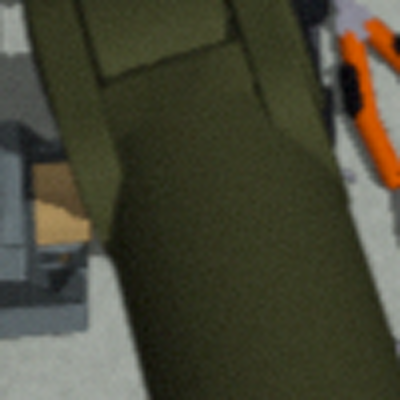

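```bash
cat >> h.py <<'E'
def tip():
    o=manip.observe(); return o['position']+R.from_rotvec(o['eef_rot']).apply([.024,0,.0423])
E
python3 -c "
from h import *
t=tip();print(t,(proj('side',t)-[200,230])*6)
o=manip.observe();r=R.from_rotvec(o['eef_rot'])
for q in([0,0,.0593+.0],[.012,0,.0593]):print((proj('side',o['position']+r.apply(q))-[200,230])*6)
crop('pics/side4.png','pics/s7.png',255,265,40,40,15)
"
```

```text
[0.5472 0.1084 0.1148] [408.8388 323.6991]
[435.7248 294.8615]
[422.9618 327.4455]
```

View pics/s7.png

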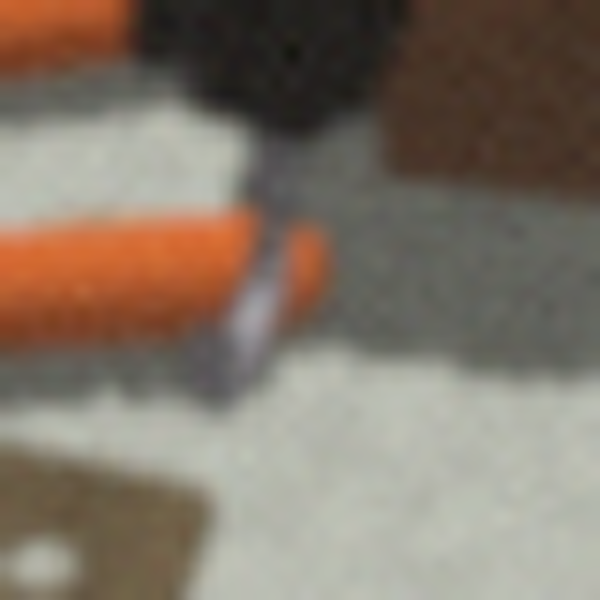

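```bash
python3 -c "
from h import *
for i in range(2):
  to([.548,.106,.160],93.7);cv2.imwrite('pics/side5_%d.png'%i,manip.grab_frame('side')[:,:,::-1]);print(tip())
o=manip.observe()['position'];print((proj('side',o+[0,0,.019-.038])-[255,265])*15,(proj('side',o)-[255,265])*15)
crop('pics/side5_1.png','pics/s8.png',255,250,40,55,10)
a=tip();print([(k,(proj('side',a+np.array(d))-[255,250])*10) for k,d in(('tip',[0,0,0]),('stemfoot',[0.001,-.024,-.017]),('foot',[0,-.012,-.017]),('collar',[.0015,-.024,.0175]))])
"
```

```text
t 6.65 pos [0.5487 0.0846 0.1572] F [-0.4482 -0.1332 -0.234 ] gap 0.009675981763445573
shift mm [21.387   0.3895 -2.8533] turn [-0.0627  0.0401 -0.1351]
[0.5476 0.1072 0.115 ]
t 6.7 pos [0.549  0.0834 0.1574] F [ 1.2345 -0.6556 -0.1414] gap 0.009621394536175094
shift mm [22.5871  0.0447 -2.7317] turn [-0.0589  0.0448 -0.1546]
[0.5479 0.1066 0.1151]
[259.7196 -27.2626] [ 259.0807 -139.908 ]
[('tip', array([131.3014, 329.509 ])), ('stemfoot', array([176.5088, 282.6372])), ('foot', array([157.411 , 337.2831])), ('collar', array([173.0554, 153.3938]))]
```

View pics/s8.png

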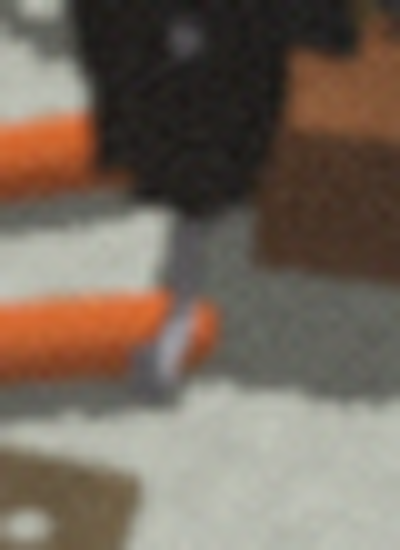

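Call:
move_arm --deltas '[0.008,0,0,0,0,0,0.01,0,0,0,0,-0.1,0.01,0,0,0,0,0,0.008,0,-0.001,0,0,0,0.005,0,0,0,0,0,0,0,0,0,0,0]'

```text
clock: 7.25
position: [0.5479, 0.1229, 0.1585]
eef_rot: [2.164, 2.277, -0.013]
contact_force: [-0.1, -0.3, -0.6]
finger_gap: 0.0098
```

```bash
python3 -c "
from h import *
to([.546,.136,.160],93.7)
"
```

```text
t 7.25 pos [0.5479 0.1229 0.1585] F [-0.0667 -0.3147 -0.587 ] gap 0.00982727708240416
shift mm [13.1932 -1.2542 -1.5476] turn [-0.0518  0.0586 -0.1317]
```

Call:
move_arm --deltas '[0.004,0,0,0,0.05,-0.1,0.004,-0.001,0,-0.05,0,-0.1,0.003,0,0,0,0,0,0,0,0,0,0,0,0,0,0,0,0,0]'

```text
clock: 7.67
position: [0.5459, 0.1355, 0.1585]
eef_rot: [2.136, 2.303, -0.0]
contact_force: [-0.5, -0.7, -0.4]
finger_gap: 0.0099
```

```bash
python3 -c "
from h import *
to([.546,.136,.160],93.7)
cv2.imwrite('pics/side6.png',manip.grab_frame('side')[:,:,::-1])
to([.546,.136,.160],93.7)
crop('pics/side6.png','pics/s9.png',235,265,50,50,12)
a=tip();print(a,[(k,(proj('side',a+np.array(d))-[235,265])*12) for k,d in(('tip',[0,0,0]),('stemfoot',[0.001,-.024,-.017]),('foot',[0,-.012,-.017]),('tipbase',[0,0,-.017]))])
"
```

```text
t 7.6667 pos [0.5459 0.1355 0.1585] F [-0.4881 -0.6728 -0.4346] gap 0.009901236975526957
shift mm [ 0.5131  0.1312 -1.4704] turn [0.0033 0.0063 0.1036]
t 7.7167 pos [0.5459 0.1355 0.1586] F [ 0.1843  0.5356 -0.2851] gap 0.00975058779230674
shift mm [ 0.4868  0.1009 -1.4483] turn [0.0037 0.0051 0.1033]
[0.5441 0.1594 0.1162] [('tip', array([280.3891, 524.3552])), ('stemfoot', array([342.1832, 452.8646])), ('foot', array([316.6933, 525.5581])), ('tipbase', array([283.591 , 597.8265]))]
```

View pics/s9.png

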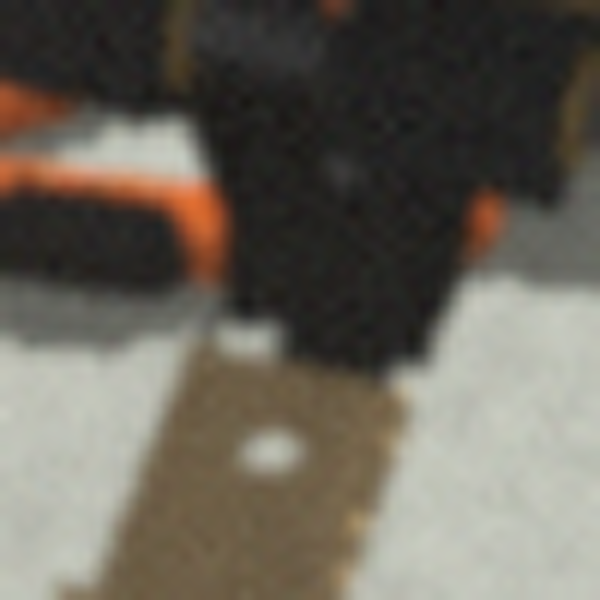

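```bash
python3 -c "
from h import *
a=tip();a[2]=.1375
print((proj('side',a)-[235,265])*12)
S=cv2.imread('pics/side6.png');g=cv2.cvtColor(S,cv2.COLOR_BGR2GRAY).astype(float)
for f,nm in(('pics/side6.png','side'),('pics/side4.png','side'),('pics/side0.png','side'),('pics/top0.png','top')):
    g=cv2.cvtColor(cv2.imread(f),cv2.COLOR_BGR2GRAY).astype(float)
    c0=proj(nm,[.5445,.16,.1375]).round().astype(int); w=g[c0[1]-4:c0[1]+5,c0[0]-5:c0[0]+6]
    med=np.median(w); e=np.abs(w-med); e[e<20]=0
    yy,xx=np.mgrid[-4:5,-5:6]; c=c0+[(e*xx).sum()/e.sum(),(e*yy).sum()/e.sum()]
    print(f,c,onz(nm,*c,.1375))
    
"
```

```text
[276.2319 428.9611]
pics/side6.png [257.1814 302.2732] [0.5443 0.1624 0.1375]
pics/side4.png [257.139  302.2956] [0.5444 0.1625 0.1375]
pics/side0.png [257.4629 300.0802] [0.5454 0.1586 0.1375]
pics/top0.png [nan nan] [nan nan nan]<string>:10: RuntimeWarning: invalid value encountered in scalar divide
```

```bash
python3 -c "
from h import *
im=cv2.imread('pics/side5_1.png')[272:294,258:284]
im=cv2.resize(im,None,fx=24,fy=24,interpolation=cv2.INTER_LANCZOS4)
p=np.array([.549,.0834,.1574]);
cv2.imwrite('pics/s10.png',im)
"
```

```text
(no output)
```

View pics/s10.png

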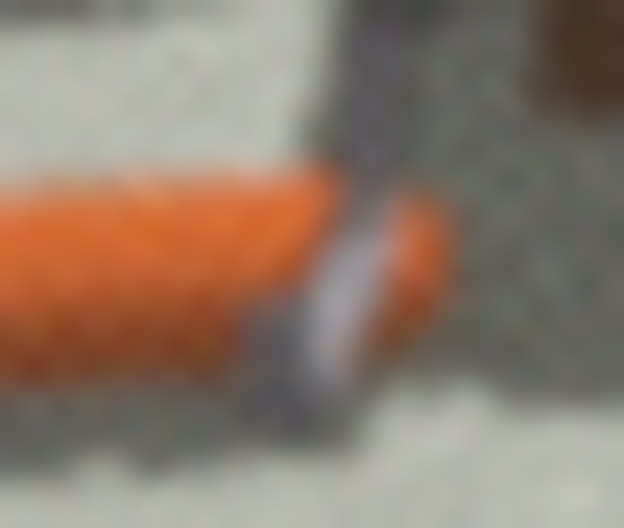

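Call:
move_arm --deltas '[0.0014,0.0017,-0.002,0,0,0.1,0,0,-0.004,0,0,0,0,0,-0.004,0,0,0,0,0,-0.003,0,0,0,0,0,0,0,0,0]'

```text
clock: 8.13
position: [0.5481, 0.136, 0.173]
eef_rot: [2.151, 2.288, -0.001]
contact_force: [0.8, 0.7, -1.1]
finger_gap: 0.0097
```

```bash
cat > look.py <<'E'
from h import *
import sys
n=sys.argv[1]
o=manip.observe();print(o['clock'],o['position'],'F',o['contact_force'],'gap',o['finger_gap'],'tip',tip())
cv2.imwrite(f'pics/side_{n}.png',manip.grab_frame('side')[:,:,::-1])
im=cv2.imread(f'pics/side_{n}.png')[275:325,235:285]
cv2.imwrite(f'pics/z_{n}.png',cv2.resize(im,None,fx=12,fy=12,interpolation=cv2.INTER_CUBIC))
a=tip();print((proj('side',a)-[235,275])*12)
E
python3 look.py a
```

```text
8.1333 [0.5481 0.136  0.173 ] F [ 0.8387  0.6629 -1.0633] gap 0.009678727591745774 tip [0.5467 0.1599 0.1306]
[258.7172 338.2585]
```

View pics/z_a.png

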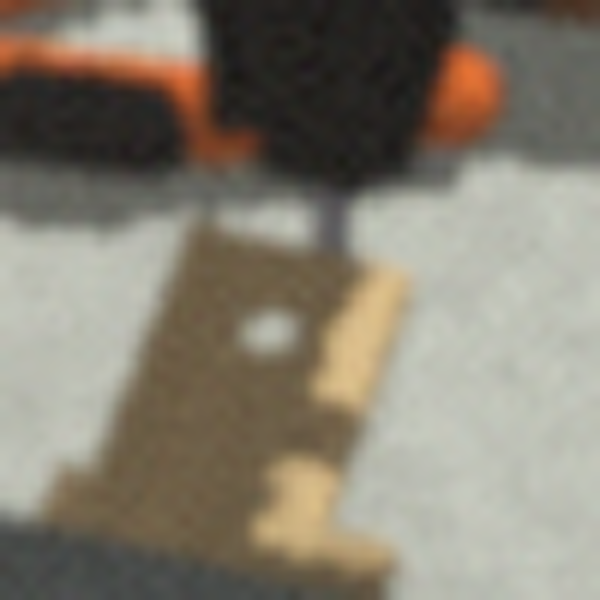

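```bash
python3 -c "
from h import *
o=manip.observe();r=R.from_rotvec(o['eef_rot'])
for d in(.03,.035,.04,.045,.05):print(d,(proj('side',o['position']+r.apply([0,0,d]))-[235,275])*12)
g=cv2.imread('pics/side_a.png').astype(int)
print(g[291:296,256:270].sum(2)//3)
"
```

```text
0.03 [314.2122 134.9551]
0.035 [315.0009 158.1081]
0.04 [315.7819 181.0367]
0.045 [316.5555 203.7441]
0.05 [317.3216 226.2335]
[[106 116 117 118  97  88  79  76  94 129 136 149 161 165]
 [150 164 162 160 142 112  90  97 141 169 169 181 185 186]
 [178 181 180 188 159 124  94 105 157 185 189 186 186 191]
 [154 161 171 177 159 117  93 108 158 185 189 188 193 190]
 [109 121 131 136 128 108  91 103 155 179 187 191 189 192]]
```

Call:
move_arm --deltas '[0.0008,-0.0011,0,0,0,0,0,0,-0.001,0,0,0,0,0,-0.001,0,0,0,0,0,-0.001,0,0,0,0,0,0,0,0,0]'

```text
clock: 8.6
position: [0.5466, 0.1365, 0.1759]
eef_rot: [2.151, 2.288, -0.001]
contact_force: [-0.2, 0.5, -1.3]
finger_gap: 0.0095
```

```bash
python3 look.py b
```

```text
8.6 [0.5466 0.1365 0.1759] F [-0.2112  0.5404 -1.327 ] gap 0.009539336676188252 tip [0.5451 0.1604 0.1335]
[267.9082 331.8945]
```

Call:
move_arm --deltas '[0,0.0003,-0.001,0,0,0,0,0,-0.001,0,0,0,0,0,-0.001,0,0,0]'

```text
clock: 8.9
position: [0.5466, 0.1365, 0.1786]
eef_rot: [2.152, 2.289, -0.003]
contact_force: [0.4, -0.6, -1.0]
finger_gap: 0.0094
```

```bash
python3 look.py c
```

```text
8.9 [0.5466 0.1365 0.1786] F [ 0.367  -0.6316 -0.9718] gap 0.009412411239574951 tip [0.5451 0.1604 0.1363]
[265.6215 317.1735]
```

View pics/z_c.png

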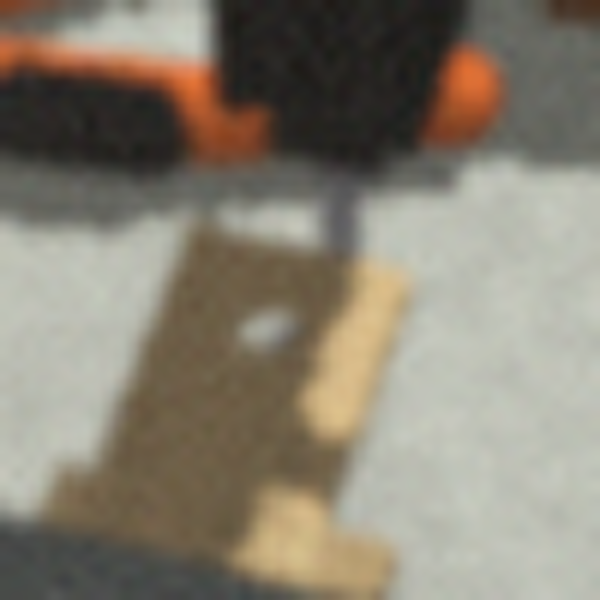

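Call:
move_arm --deltas '[0,0.0013,0,0,0,0,0,0,0,0,0,0]'

```text
clock: 9.12
position: [0.5482, 0.1366, 0.179]
eef_rot: [2.151, 2.288, -0.002]
contact_force: [0.3, -0.4, -1.1]
finger_gap: 0.0095
```

```bash
python3 look.py d
```

```text
9.1167 [0.5482 0.1366 0.179 ] F [ 0.2695 -0.366  -1.0979] gap 0.009469163227887219 tip [0.5467 0.1605 0.1367]
[255.5607 314.2708]
```

View pics/z_d.png

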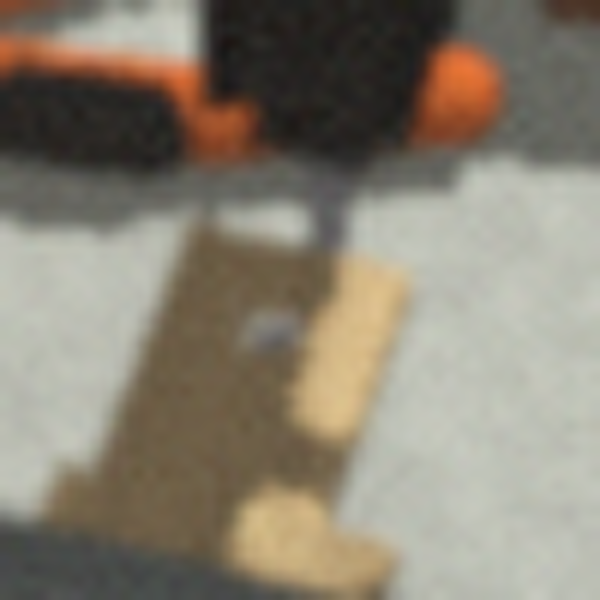

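Call:
move_arm --deltas '[0,0.0003,-0.001,0,0,0,0,0,-0.001,0,0,0,0,0,-0.001,0,0,0,0,0,0,0,0,0]'

```text
clock: 9.5
position: [0.5484, 0.1367, 0.1821]
eef_rot: [2.152, 2.289, -0.002]
contact_force: [0.5, -0.3, -0.8]
finger_gap: 0.0102
```

```bash
python3 look.py e
```

```text
9.5 [0.5484 0.1367 0.1821] F [ 0.5233 -0.2505 -0.8195] gap 0.010215227565075384 tip [0.5468 0.1606 0.1398]
[253.1157 299.878 ]
```

View pics/z_e.png

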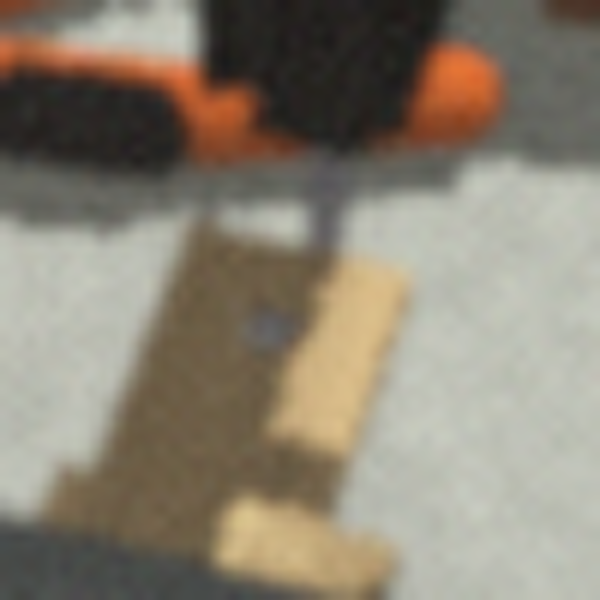

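Call:
move_arm --deltas '[0,0,-0.001,0,0,0,0,0,-0.001,0,0,0,0,0,-0.001,0,0,0,0,0,0,0,0,0]'

```text
clock: 9.88
position: [0.5482, 0.1367, 0.1853]
eef_rot: [2.152, 2.289, -0.003]
contact_force: [-0.4, -0.4, -1.1]
finger_gap: 0.0097
```

Call:
move_arm --deltas '[0,0,-0.001,0,0,0,0,0,-0.001,0,0,0,0,0,-0.001,0,0,0,0,0,0,0,0,0]'

```text
clock: 10.22
position: [0.5482, 0.1367, 0.1887]
eef_rot: [2.152, 2.289, -0.003]
contact_force: [0.3, -0.4, -1.2]
finger_gap: 0.0098
```

```bash
python3 look.py f
```

```text
10.2167 [0.5482 0.1367 0.1887] F [ 0.2945 -0.4312 -1.1796] gap 0.00984163786204786 tip [0.5467 0.1606 0.1463]
[252.56   269.4026]
```

View pics/z_f.png

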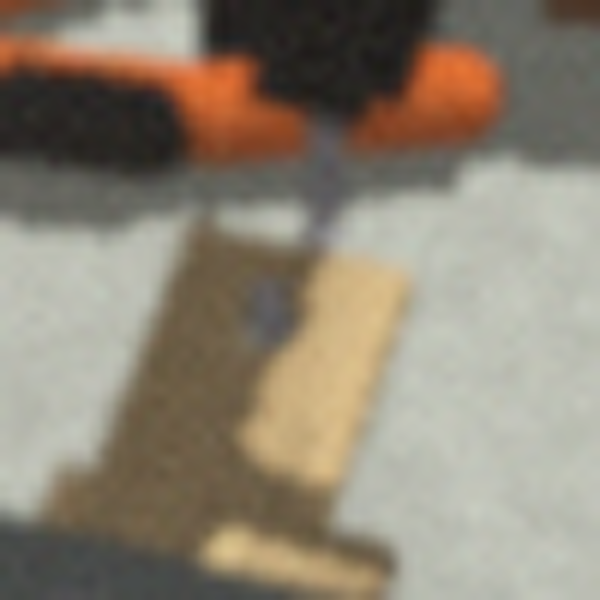

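Call:
move_arm --deltas '[0,0,0,0,0,0,0,0,0,0,0,0,0,0,0,0,0,0,-0.001,0,0,0,0,0,-0.001,0,0,0,0,0,-0.002,0,0,0,0,0,-0.002,0,0,0,0,0]'

```text
clock: 10.85
position: [0.548, 0.1335, 0.1885]
eef_rot: [-2.147, -2.289, -0.002]
contact_force: [-0.1, 3.1, -1.6]
finger_gap: 0.0097
```

Call:
move_arm --deltas '[-0.003,0,0,0,0,0,-0.003,0,0,0,0,0,-0.003,0,0,0,0,0]'

```text
clock: 11.1
position: [0.5479, 0.1266, 0.1884]
eef_rot: [-2.142, -2.29, -0.005]
contact_force: [-0.7, 4.5, -1.3]
finger_gap: 0.0095
```

```bash
python3 look.py g; python3 -c "
from h import *
to([.548,.1367,.1887],93.7)"
```

```text
11.1 [0.5479 0.1266 0.1884] F [-0.7237  4.5017 -1.317 ] gap 0.009522698848441086 tip [0.5462 0.1508 0.1463]
[286.2039 205.7606]
t 11.15 pos [0.548  0.1257 0.1883] F [-0.9602  2.6218 -0.2305] gap 0.01006176817175955
shift mm [11.0033  0.6997 -0.3026] turn [-0.0173 -0.0577  0.0108]
```

View pics/z_g.png

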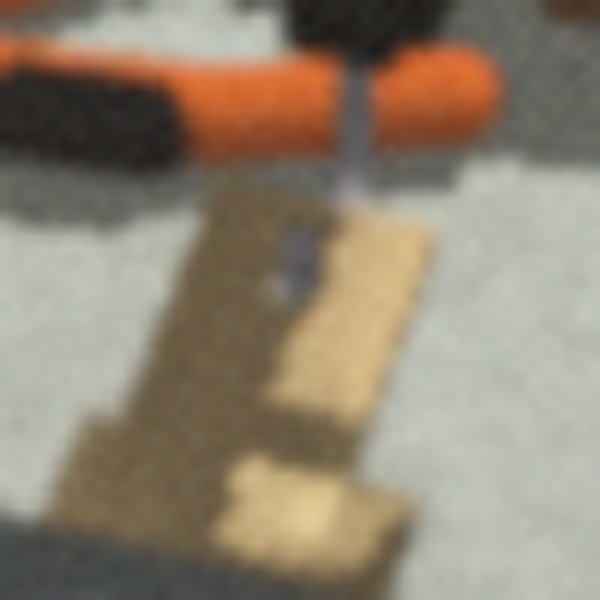

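Call:
move_arm --deltas '[-0.003,0,0,0,-0.03,0,-0.004,0,0,0,-0.03,0,-0.004,0,0,0,0,0,-0.004,0,0,0,0,0,-0.004,0,0,0,0,0,-0.004,0,0,0,0,0]'

```text
clock: 11.65
position: [0.5496, 0.1016, 0.1885]
eef_rot: [-2.145, -2.293, 0.001]
contact_force: [0.3, 4.2, -0.7]
finger_gap: 0.0098
```

```bash
cat > look2.py <<'E'
from h import *
import sys
n=sys.argv[1]; x,y,w,h=map(int,sys.argv[2:6])
o=manip.observe();print(o['clock'],o['position'],'F',o['contact_force'],'gap',o['finger_gap'],'tip',tip())
cv2.imwrite(f'pics/side_{n}.png',manip.grab_frame('side')[:,:,::-1])
im=cv2.imread(f'pics/side_{n}.png')[y:y+h,x:x+w]
k=600/max(w,h);cv2.imwrite(f'pics/z_{n}.png',cv2.resize(im,None,fx=k,fy=k,interpolation=cv2.INTER_CUBIC))
E
python3 look2.py h 200 230 120 120; python3 -c "
from h import *
to([.548,.1,.1887],93.7)"
```

```text
11.65 [0.5496 0.1016 0.1885] F [ 0.2563  4.1939 -0.7439] gap 0.009819157814755316 tip [0.5479 0.1256 0.1462]
t 11.7 pos [0.5497 0.1003 0.1885] F [-0.9225  2.7592 -1.2469] gap 0.009681103501231355
shift mm [-0.2202 -1.7598 -0.1984] turn [-0.0155  0.0047  0.0071]
```

View pics/z_h.png

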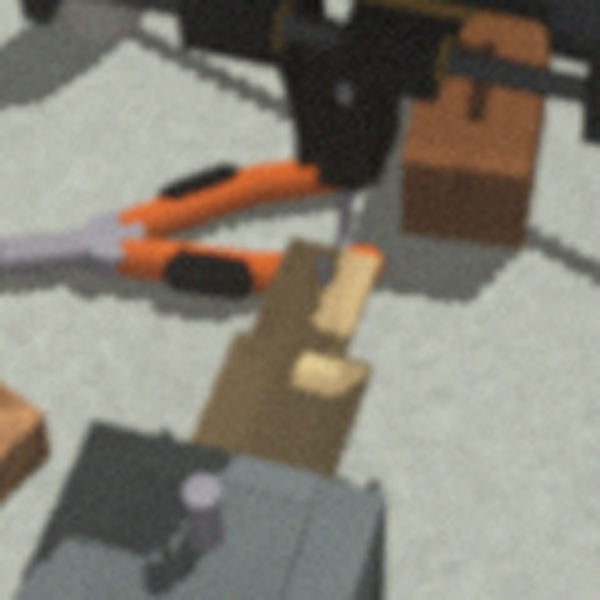

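Call:
move_arm --deltas '[-0.003,0,-0.001,0,0,0,-0.003,0,-0.001,0,0,0,-0.003,0,0,0,0,0,-0.003,0,0,0,0,0]'

```text
clock: 12.03
position: [0.5507, 0.0852, 0.1907]
eef_rot: [2.148, 2.291, -0.006]
contact_force: [0.3, -0.4, -0.8]
finger_gap: 0.0096
```

```bash
python3 look2.py i 200 230 120 120
```

```text
12.0333 [0.5507 0.0852 0.1907] F [ 0.2806 -0.4341 -0.8205] gap 0.009630860362270004 tip [0.5491 0.109  0.1483]
```

View pics/z_i.png

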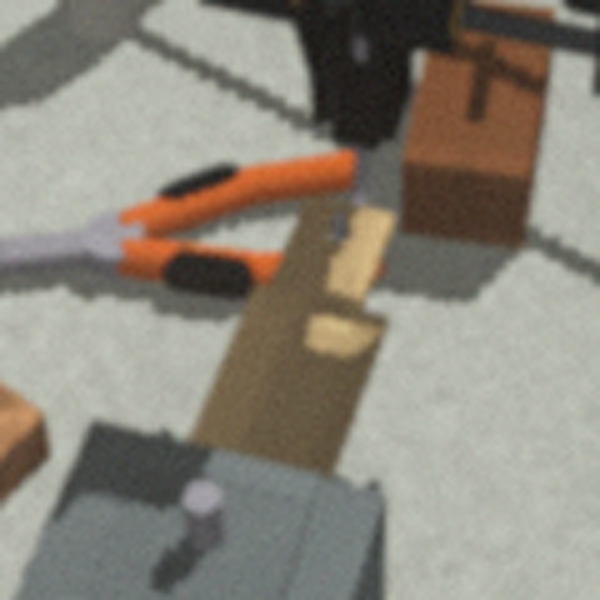

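Call:
move_arm --deltas '[-0.002,0,0,0,0,0,-0.003,0,0,0,0,0,-0.003,0,0,0,0,0,-0.003,0,0,0,0,0,-0.001,0,0,0,0,0]'

```text
clock: 12.5
position: [0.5519, 0.0677, 0.1904]
eef_rot: [2.15, 2.285, -0.011]
contact_force: [0.5, -0.1, -0.8]
finger_gap: 0.0097
```

```bash
python3 look2.py j 200 230 120 120
```

```text
12.5 [0.5519 0.0677 0.1904] F [ 0.4826 -0.0589 -0.812 ] gap 0.009705444489385352 tip [0.5503 0.0913 0.148 ]
```

View pics/z_j.png

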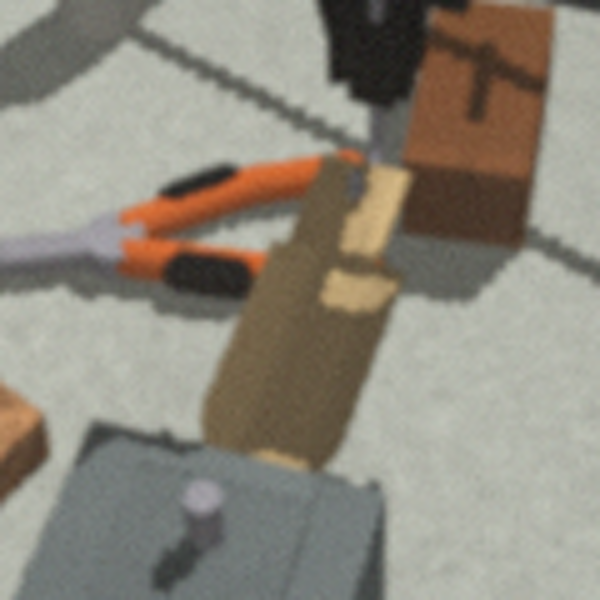

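Call:
move_arm --deltas '[0,0,-0.004,0,0,0,0,0,-0.005,0,0,0,0.001,0,-0.005,0,0,0,0.001,0,-0.005,0,0,0,0.001,0,-0.005,0,0,0,0.001,0,-0.004,0,0,0]'

```text
clock: 13.05
position: [0.5514, 0.0723, 0.2208]
eef_rot: [2.15, 2.285, -0.013]
contact_force: [0.0, 0.7, -0.6]
finger_gap: 0.0097
```

```bash
python3 look2.py k 200 220 120 120
```

```text
13.05 [0.5514 0.0723 0.2208] F [ 0.0229  0.691  -0.5937] gap 0.009749464663657668 tip [0.5498 0.0959 0.1783]
```

View pics/z_k.png

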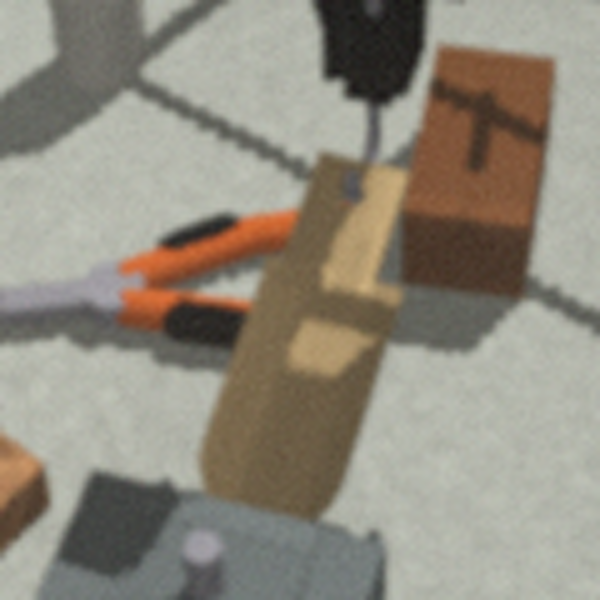

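Call:
move_arm --deltas '[0.002,0,-0.005,0,0,0,0.002,0,-0.005,0,0,0,0.003,0,-0.005,0,0,0,0.003,0,-0.005,0,0,0,0.003,0,-0.004,0,0,0,0.004,0,-0.004,0,0,0,0.003,0,-0.004,0,0,0]'

```text
clock: 13.68
position: [0.5504, 0.0945, 0.2568]
eef_rot: [2.149, 2.284, -0.012]
contact_force: [-0.4, -0.3, -1.0]
finger_gap: 0.0098
```

```bash
python3 look2.py l 200 210 120 120
```

```text
13.6833 [0.5504 0.0945 0.2568] F [-0.3887 -0.3457 -0.972 ] gap 0.009758858111846359 tip [0.5489 0.1181 0.2143]
```

View pics/z_l.png

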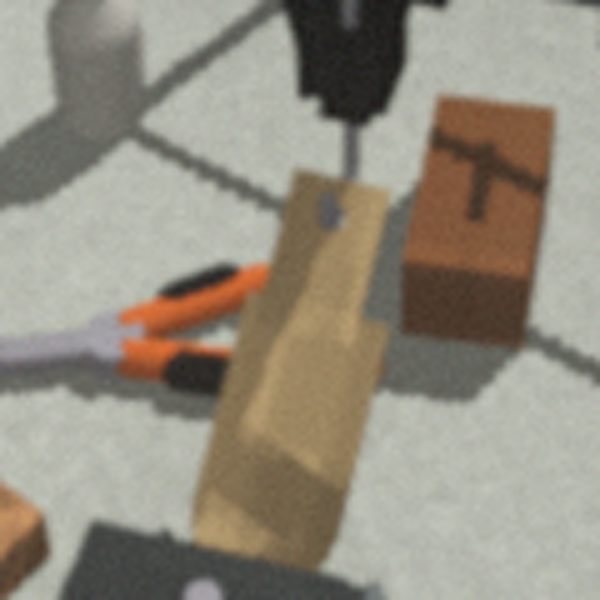

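Call:
move_arm --deltas '[0.003,0,-0.004,0,0,0,0.003,0,-0.004,0,0,0,0.004,0,-0.004,0,0,0,0.004,0,-0.003,0,0,0,0.004,0,-0.003,0,0,0,0.003,0,-0.002,0,0,0,0.001,0,-0.001,0,0,0]'

```text
clock: 14.32
position: [0.5492, 0.12, 0.2808]
eef_rot: [2.148, 2.285, -0.01]
contact_force: [-0.3, 0.1, -0.6]
finger_gap: 0.0097
```

```bash
python3 look2.py m 200 210 120 120
```

```text
14.3167 [0.5492 0.12   0.2808] F [-0.2654  0.0928 -0.6404] gap 0.009673954022968034 tip [0.5477 0.1436 0.2383]
```

View pics/z_m.png

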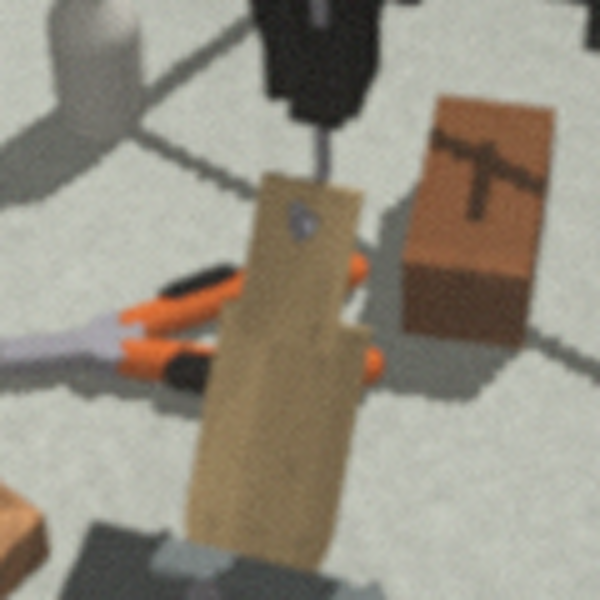

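Call:
move_arm --deltas '[0.003,0,-0.002,0,0,0,0.003,0,-0.002,0,0,0,0.003,0,-0.002,0,0,0,0.003,0,-0.002,0,0,0,0.003,0,-0.001,0,0,0,0.001,0,0,0,0,0]'

```text
clock: 14.87
position: [0.5482, 0.137, 0.2905]
eef_rot: [2.149, 2.284, -0.01]
contact_force: [0.7, -1.4, 1.5]
finger_gap: 0.0099
```

```bash
python3 look2.py n 200 210 120 120
```

```text
14.8667 [0.5482 0.137  0.2905] F [ 0.6923 -1.3536  1.4902] gap 0.009859445703037865 tip [0.5467 0.1606 0.248 ]
```

View pics/z_n.png

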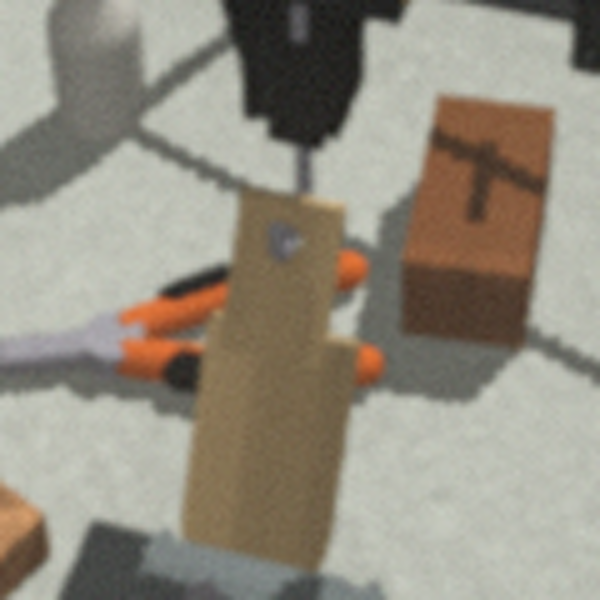

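Call:
move_arm --deltas '[-0.002,0,-0.001,0,0,0,-0.002,0,-0.002,0,0,0,-0.002,0,-0.002,0,0,0,-0.002,0,-0.002,0,0,0,-0.001,0,-0.001,0,0,0,0,0,0,0,0,0]'

```text
clock: 15.42
position: [0.5482, 0.1271, 0.2982]
eef_rot: [2.15, 2.285, -0.012]
contact_force: [-0.2, -0.5, -1.8]
finger_gap: 0.0099
```

```bash
python3 look2.py o 200 210 120 120
```

```text
15.4167 [0.5482 0.1271 0.2982] F [-0.1676 -0.5147 -1.7786] gap 0.009907832149611754 tip [0.5466 0.1507 0.2557]
```

View pics/z_o.png

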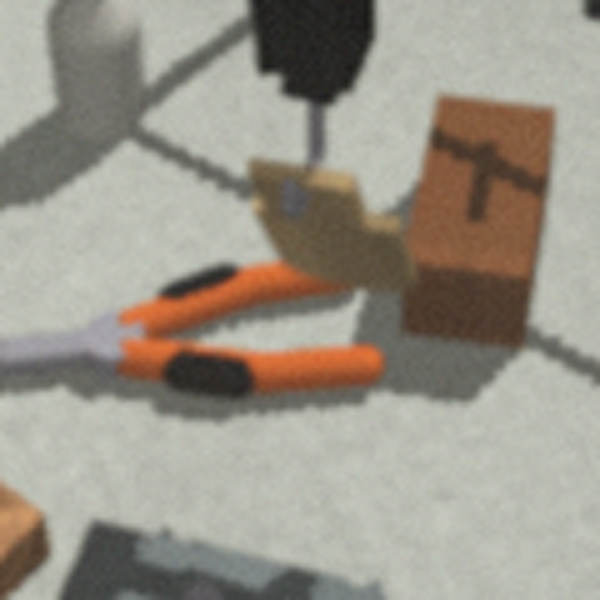

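Call:
move_arm --deltas '[-0.002,0,0,0,0,0,-0.002,0,0,0,0,0,-0.003,0,0,0,0,0,-0.003,0,0,0,0,0,-0.003,0,0,0,0,0,-0.003,0,0,0,0,0,-0.002,0,0,0,0,0,-0.001,0,0,0,0,0,0,0,0,0,0,0,0,0,0,0,0,0,0,0,0,0,0,0,0,0,0,0,0,0]'

```text
clock: 16.47
position: [0.5492, 0.1058, 0.2978]
eef_rot: [2.151, 2.285, -0.013]
contact_force: [-0.0, 0.6, -1.8]
finger_gap: 0.0095
```

```bash
python3 look2.py p 200 210 120 120
```

```text
16.4667 [0.5492 0.1058 0.2978] F [-0.0439  0.6208 -1.7524] gap 0.009536564240923836 tip [0.5476 0.1294 0.2553]
```

View pics/z_p.png

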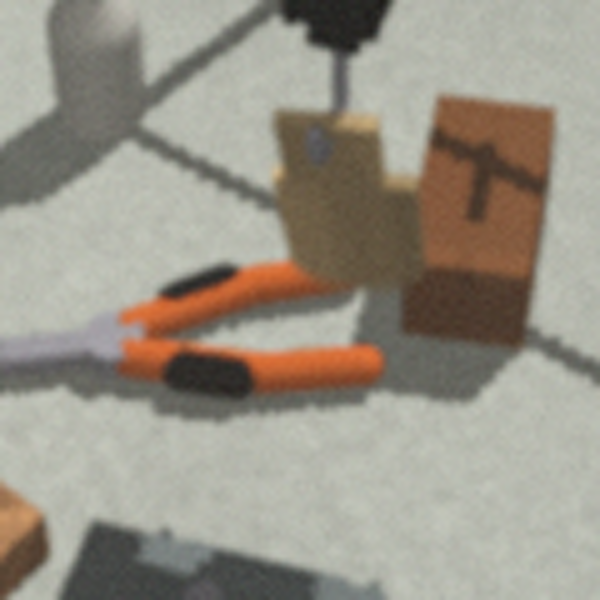

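```bash
python3 -c "
from h import *
to([.536,-.161,.300],76.8)"
```

```text
t 16.5167 pos [0.5492 0.1058 0.2978] F [ 0.3279 -0.1637 -1.0688] gap 0.010049003682004622
shift mm [-265.4753  -29.3313    0.0108] turn [-0.0266  0.0808  2.7778]
```

Call:
move_arm --deltas '[-0.003,0,0,0,0,0.2,-0.005,0,0,0,0,0.2,-0.007,-0.001,0,0,0,0.25,-0.009,-0.001,0,0,0,0.25,-0.01,-0.001,-0.0002,0,0,0.25,-0.01,0,-0.0002,0,0,0.25,-0.01,0,0,0,0,0.25,-0.01,0,0,0,0,0.25,-0.01,0.001,0,0,0,0.25,-0.01,0.001,0,0,0,0.25,-0.01,0.001,0,0,0,0.2,-0.01,0.001,0,0,0,0.1]'

```text
clock: 17.52
position: [0.5377, -0.0085, 0.2993]
eef_rot: [2.48, 1.921, -0.012]
contact_force: [-0.1, -0.2, -1.8]
finger_gap: 0.0094
```

```bash
python3 -c "
from h import *
to([.536,-.161,.300],76.8)"
```

```text
t 17.5167 pos [ 0.5377 -0.0085  0.2993] F [-0.0827 -0.2237 -1.8113] gap 0.009390513399535574
shift mm [-148.1246   36.4231    0.5998] turn [-0.0121  0.0849 -0.211 ]
```

Call:
move_arm --deltas '[-0.01,0.002,0,0,0,-0.1,-0.01,0.003,0,0,0,-0.1,-0.01,0.003,0,0,0,0,-0.01,0.003,0,0,0,0,-0.01,0.003,0,0,0,0,-0.01,0.003,0,0,0,0,-0.01,0.003,0,0,0,0,-0.008,0.002,0,0,0,0,-0.006,0.001,0,0,0,0,-0.004,0.001,0,0,0,0,-0.002,0,0,0,0,0,0,0,0,0,0,0]'

```text
clock: 18.52
position: [0.539, -0.1156, 0.2998]
eef_rot: [2.468, 1.937, -0.014]
contact_force: [0.2, -0.9, -1.6]
finger_gap: 0.0099
```

```bash
python3 look2.py q 200 80 220 220;python3 -c "
from h import *
to([.536,-.161,.300],76.8)"
```

```text
18.5167 [ 0.539  -0.1156  0.2998] F [ 0.2187 -0.922  -1.5649] gap 0.009905185023313582 tip [ 0.5445 -0.0927  0.2573]
t 18.5667 pos [ 0.539  -0.1152  0.2998] F [ 0.0374 -0.6887 -1.3196] gap 0.009630198244124583
shift mm [-45.1751   7.9071   0.2011] turn [-0.0187  0.0904 -0.09  ]
```

View pics/z_q.png

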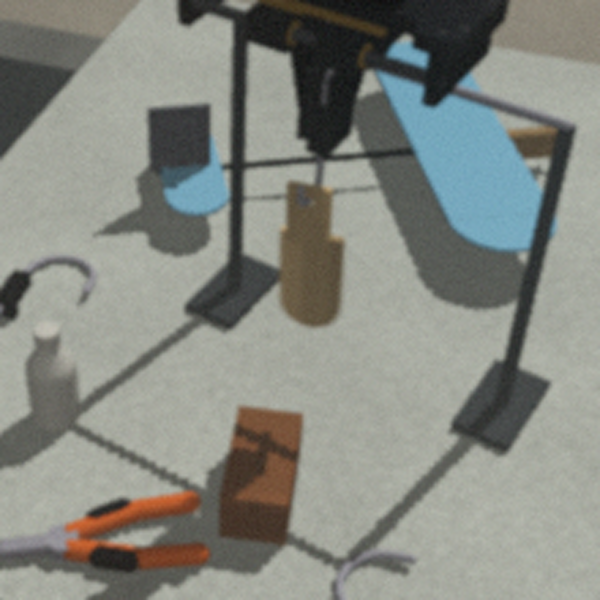

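Call:
move_arm --deltas '[0,0.002,0,0,-0.2,0,0,0.002,0,0,-0.3,0,0,0.002,0,0,-0.35,0,0,0.001,0,0,-0.35,0,0,0,0,0,-0.35,0,0,0,0,0,-0.35,0,0,0,0,0,-0.35,0,0,0,0,0,-0.35,0,0,0,0,0,-0.35,0,0,0,0,0,-0.3,0,0,0,0,0,-0.2,0,0,0,0,0,-0.1,0]'

```text
clock: 19.57
position: [0.5502, -0.1059, 0.3017]
eef_rot: [2.233, 1.775, -0.449]
contact_force: [-0.7, -1.2, -0.3]
finger_gap: 0.0093
```

```bash
python3 look2.py r 200 80 220 220;python3 -c "
from h import *
to([.536,-.161,.300],76.8,23)"
```

```text
19.5667 [ 0.5502 -0.1059  0.3017] F [-0.6956 -1.2304 -0.3421] gap 0.009272821417408037 tip [ 0.5517 -0.1006  0.2534]
t 19.6167 pos [ 0.5502 -0.1054  0.3015] F [-0.398   0.7842 -1.9364] gap 0.009387687320931714
shift mm [-52.2851  -1.4581  23.7763] turn [ 0.0712 -0.0027  0.0241]
```

View pics/z_r.png

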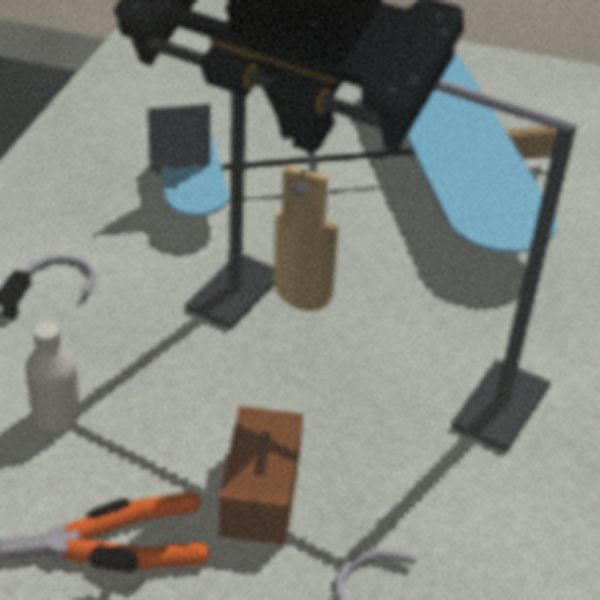

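```bash
python3 -c "
from h import *
to([.522,-.2197,.290],76.8,23)"
```

```text
t 19.6167 pos [ 0.5502 -0.1054  0.3015] F [-0.398   0.7842 -1.9364] gap 0.009387687320931714
shift mm [-103.9349   -2.0587   56.5427] turn [ 0.0712 -0.0027  0.0241]
```

Call:
move_arm --deltas '[-0.003,0,0.0016,0,0,0,-0.006,0,0.0032,0,0,0,-0.008,0,0.0043,0,0,0,-0.009,0,0.0049,0,0,0,-0.01,0,0.0054,0,0,0,-0.01,0,0.0054,0,0,0,-0.01,-0.001,0.0054,0,0,0,-0.009,-0.001,0.0049,0,0,0,-0.007,0,0.0038,0,0,0,-0.005,0,0.0027,0,0,0,-0.003,0,0.0016,0,0,0,0,0,0,0,0,0]'

```text
clock: 20.62
position: [0.5232, -0.2084, 0.2927]
eef_rot: [2.241, 1.765, -0.451]
contact_force: [-0.5, 0.2, -0.7]
finger_gap: 0.0097
```

```bash
python3 look2.py s 240 60 200 150;python3 -c "
from h import *
to([.522,-.2197,.290],76.8,23)
cv2.imwrite('pics/top_s.png',manip.grab_frame('top')[:,:,::-1])"
```

```text
20.6167 [ 0.5232 -0.2084  0.2927] F [-0.53    0.2055 -0.727 ] gap 0.009717044490079086 tip [ 0.5248 -0.2031  0.2444]
t 20.6667 pos [ 0.5234 -0.2079  0.2927] F [ 0.9078  0.6216 -1.3117] gap 0.009495740221863664
shift mm [-9.832   1.3899  7.1193] turn [ 0.0439  0.006  -0.0628]
```

View pics/z_s.png

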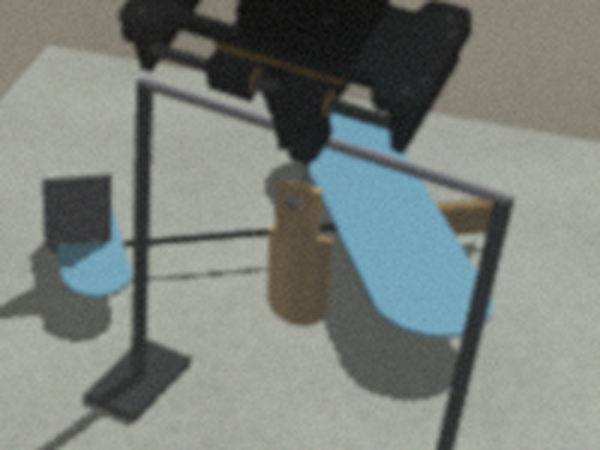

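View pics/top_s.png

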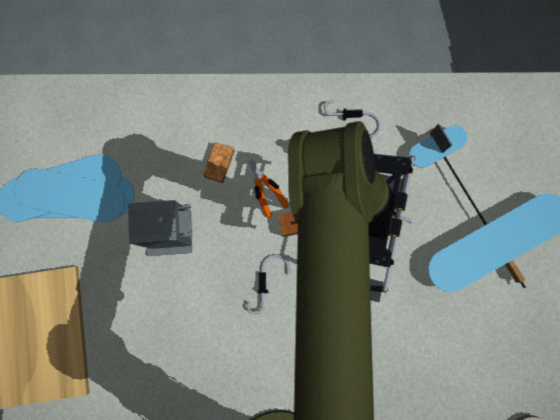

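Call:
move_arm --deltas '[-0.003,0.001,0.001,0,0,0,-0.003,0,0.001,0,0,0,-0.003,0,0.001,0,0,0,-0.001,0,0.001,0,0,0,0,0,0,0,0,0]'

```text
clock: 21.13
position: [0.5247, -0.2108, 0.2929]
eef_rot: [2.235, 1.781, -0.44]
contact_force: [-0.1, -0.4, -1.9]
finger_gap: 0.0098
```

```bash
python3 -c "
from h import *
to([.522,-.2197,.2335],76.8,23)"
```

```text
t 21.1333 pos [ 0.5247 -0.2108  0.2929] F [-0.0696 -0.3616 -1.9011] gap 0.009775285681180614
shift mm [14.2547 -1.1287 58.3792] turn [ 0.0873 -0.0701  0.033 ]
```

Call:
move_arm --deltas '[-0.003,0,0.0012,0,0,0,-0.003,0,0.0012,0,0,0,-0.002,0,0.001,0,0,0,0,0,0,0,0,0,0,0,0,0,0,0]'

```text
clock: 21.55
position: [0.5248, -0.2113, 0.2932]
eef_rot: [2.232, 1.795, -0.428]
contact_force: [0.3, 1.5, -1.7]
finger_gap: 0.0096
```

```bash
python3 look2.py t 260 60 120 90;python3 -c "
from h import *
to([.522,-.2197,.2335],76.8,23)"
```

```text
21.55 [ 0.5248 -0.2113  0.2932] F [ 0.274   1.46   -1.7111] gap 0.009584272439746865 tip [ 0.5265 -0.2051  0.245 ]
t 21.6 pos [ 0.5248 -0.2114  0.2931] F [-0.4928  1.8637 -1.1917] gap 0.009527070770378529
shift mm [14.317  -1.3485 58.5   ] turn [ 0.1165 -0.1644  0.1076]
```

View pics/z_t.png

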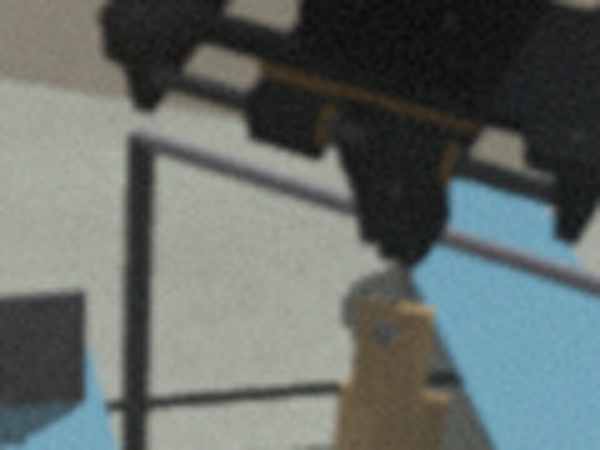

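Call:
move_arm --deltas '[0.002,0,-0.002,0,0,0,0.002,0,-0.004,0,0.2,0,0,0,-0.003,0,0.35,0,0,0,0,0,0.4,0,0,0,0,0,0.4,0,0,0,0,0,0.4,0,0,0,0,0,0.4,0,0,0,0,0,0.4,0,0,0,0,0,0.4,0,0,0,0,0,0.3,0,0,0,0,0,0.2,0,0,0,0,0,0,0]'

```text
clock: 22.6
position: [0.5257, -0.2114, 0.3036]
eef_rot: [2.441, 1.955, -0.0]
contact_force: [-1.1, -0.0, -1.9]
finger_gap: 0.0096
```

```bash
python3 look2.py u 240 60 200 150;python3 -c "
from h import *
to([.5236,-.2126,.298],76.8,0)"
```

```text
22.6 [ 0.5257 -0.2114  0.3036] F [-1.0761 -0.0236 -1.8882] gap 0.009614728985385295 tip [ 0.5313 -0.1885  0.2611]
t 22.65 pos [ 0.5258 -0.2111  0.3036] F [-1.0781 -0.4527 -1.2199] gap 0.009628987102384537
shift mm [-1.9104 -1.882   5.6222] turn [0.105  0.0914 0.1033]
```

View pics/z_u.png

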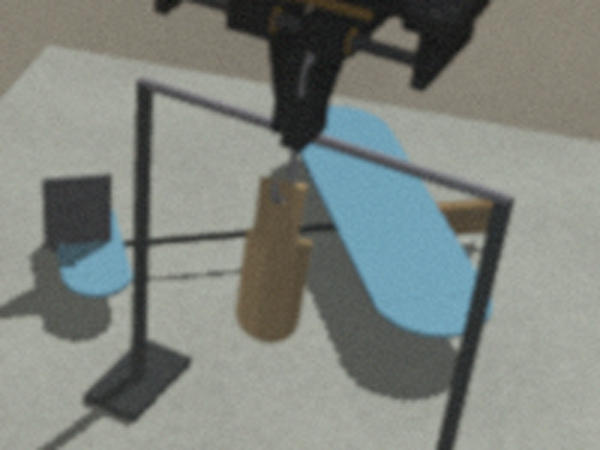

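Call:
move_arm --deltas '[-0.001,-0.001,0,0.1,0.1,0.1,0,0,0,0,0,0,0,0,0,0,0,0,0,0,0,0,0,0,0,0,0,0,0,0,0,0,0,0,0,0,0,0,0.002,0,0,0,0,0,0.004,0,0,0,0,0,0.004,0,0,0]'

```text
clock: 23.4
position: [0.5258, -0.2091, 0.2939]
eef_rot: [2.457, 1.957, 0.001]
contact_force: [0.1, 0.2, -1.1]
finger_gap: 0.0095
```

```bash
python3 -c "
from h import *
to([.5236,-.2126,.256],76.8,0)"
```

```text
t 23.4 pos [ 0.5258 -0.2091  0.2939] F [ 0.0597  0.1779 -1.0529] gap 0.00952979500840862
shift mm [-3.9205 -1.3868 37.8662] turn [0.0088 0.0004 0.0474]
```

Call:
move_arm --deltas '[-0.002,-0.001,0,0,0,0,-0.002,0,0.001,0,0,0,0,0,0.004,0,0,0,0,0,0.004,0,0,0,0,0,0.004,0,0,0,0,0,0,0,0,0]'

```text
clock: 23.9
position: [0.5228, -0.2132, 0.2777]
eef_rot: [-2.456, -1.956, 0.001]
contact_force: [-0.3, 0.6, -1.6]
finger_gap: 0.0099
```

```bash
python3 -c "
from h import *
to([.5236,-.2126,.256],76.8,0)"
```

```text
t 23.9 pos [ 0.5228 -0.2132  0.2777] F [-0.2988  0.5905 -1.6112] gap 0.00991371013824173
shift mm [ 0.764   0.681  21.6782] turn [-0.0162 -0.0021  0.0433]
```

Call:
move_arm --deltas '[0,0,0.003,0,0,0,0,0,0.004,0,0,0,0,0,0.004,0,0,0,0,0,0.004,0,0,0,0,0,0.003,0,0,0,0,0,0,0,0,0]'

```text
clock: 24.4
position: [0.5227, -0.213, 0.2574]
eef_rot: [-2.456, -1.956, 0.002]
contact_force: [0.0, -0.4, -0.5]
finger_gap: 0.0099
```

```bash
python3 look2.py v 260 60 120 90;python3 -c "
from h import *
to([.5236,-.2126,.256],76.8,0)"
```

```text
24.4 [ 0.5227 -0.213   0.2574] F [ 0.0395 -0.3863 -0.5124] gap 0.009877532007074911 tip [ 0.528  -0.1896  0.2151]
t 24.45 pos [ 0.5228 -0.213   0.2577] F [-0.4701 -0.3729 -0.7714] gap 0.009417800441277161
shift mm [0.6082 0.7307 1.6536] turn [-0.0187 -0.0037  0.0453]
```

View pics/z_v.png

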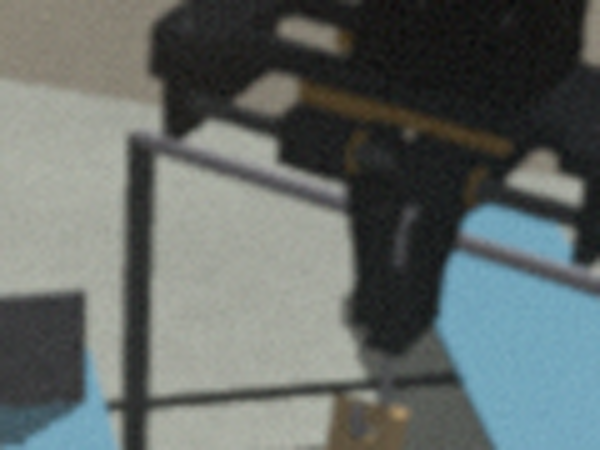

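Call:
move_arm --deltas '[-0.0005,0,0.0005,0,-0.25,0,-0.0007,0,0.0008,0,-0.35,0,-0.0007,0,0.0008,0,-0.35,0,-0.0006,0,0.0008,0,-0.35,0,-0.0006,0,0.0008,0,-0.35,0,-0.0005,0,0.0008,0,-0.35,0,-0.0005,0,0.0009,0,-0.35,0,-0.0004,0,0.0009,0,-0.35,0,-0.0004,0,0.0009,0,-0.35,0,0,0,0,0,-0.2,0]'

```text
clock: 25.28
position: [0.5225, -0.221, 0.2537]
eef_rot: [2.267, 1.794, -0.401]
contact_force: [0.0, 0.8, -1.8]
finger_gap: 0.0097
```

```bash
python3 look2.py w 260 60 120 90;python3 -c "
from h import *
to([.5220,-.2197,.2483],76.8,23)"
```

```text
25.2833 [ 0.5225 -0.221   0.2537] F [ 0.0129  0.808  -1.7688] gap 0.00965535185614483 tip [ 0.5246 -0.2134  0.2057]
t 25.3333 pos [ 0.5228 -0.2201  0.2535] F [-0.5535  0.6803 -1.4168] gap 0.009648536702937456
shift mm [ 2.0182 -0.8715  4.7591] turn [ 0.0389 -0.4553 -0.0076]
```

View pics/z_w.png

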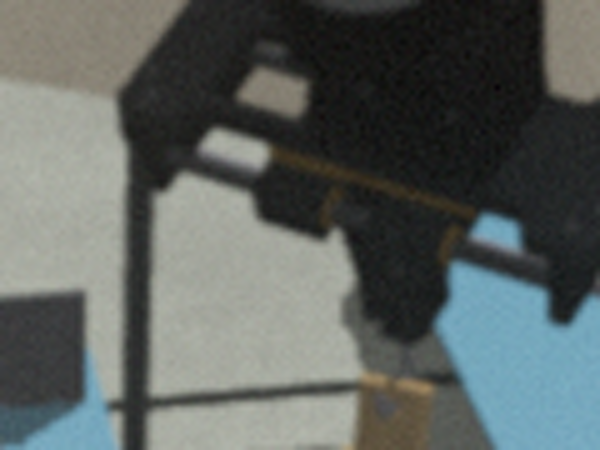

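Call:
move_arm --deltas '[0.001,0,0.002,0,-0.15,0,0.001,0,0.0025,0,-0.15,0,0.001,0,0.0025,0,-0.1,0,0.001,0,0.0025,0,0,0,0.001,0,0.002,0,0,0,0,0,0,0,0,0]'

```text
clock: 25.83
position: [0.523, -0.2201, 0.2398]
eef_rot: [2.241, 1.773, -0.447]
contact_force: [-0.8, 0.0, -1.4]
finger_gap: 0.0097
```

```bash
python3 -c "
from h import *
to([.5220,-.2197,.2335],76.8,23)"
```

```text
t 25.8333 pos [ 0.523  -0.2201  0.2398] F [-0.7589  0.0265 -1.44  ] gap 0.009668233199459685
shift mm [ 2.605  -1.1409  5.7142] turn [ 0.0374 -0.04   -0.0215]
```

Call:
move_arm --deltas '[0.0004,0,0.0009,0,0,0,0.0004,0,0.0009,0,0,0,0.0004,0,0.0009,0,0,0,0,0,0,0,0,0]'

```text
clock: 26.17
position: [0.5227, -0.2212, 0.2365]
eef_rot: [2.243, 1.771, -0.447]
contact_force: [0.6, -0.8, -1.5]
finger_gap: 0.0103
```

Call:
move_arm --deltas '[0.0004,0,0.0009,0,0,0,0.0004,0,0.0009,0,0,0,0,0,0,0,0,0]'

```text
clock: 26.42
position: [0.5228, -0.2215, 0.2347]
eef_rot: [2.243, 1.77, -0.447]
contact_force: [-1.0, -0.4, -1.6]
finger_gap: 0.0097
```

```bash
python3 look2.py x 260 60 120 90; python3 -c "
from h import *
to([.5220,-.2197,.2335],76.8,23)"
```

```text
26.4167 [ 0.5228 -0.2215  0.2347] F [-0.9909 -0.4402 -1.6128] gap 0.009662414094791072 tip [ 0.5243 -0.216   0.1864]
t 26.4667 pos [ 0.5228 -0.2215  0.2348] F [-0.0706 -0.2472 -1.2355] gap 0.009582256713543593
shift mm [ 1.9667 -1.1794  0.5299] turn [ 0.0332 -0.0401 -0.0471]
```

View pics/z_x.png

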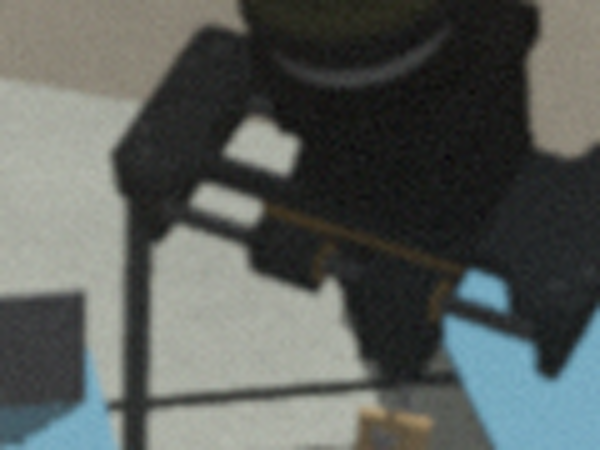

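Call:
move_arm --deltas '[0.0004,0,0.0007,0,0,0,0.0004,0,0.0007,0,0,0,0,0,0,0,0,0]'

```text
clock: 26.72
position: [0.523, -0.2215, 0.2337]
eef_rot: [2.243, 1.769, -0.447]
contact_force: [-0.6, -0.4, -1.1]
finger_gap: 0.0096
```

Call:
move_arm --deltas '[0.0004,0,0.0007,0,0,0,0,0,0,0,0,0]'

```text
clock: 26.88
position: [0.5231, -0.2216, 0.2336]
eef_rot: [2.242, 1.768, -0.447]
contact_force: [-1.2, 0.1, -0.4]
finger_gap: 0.0098
```

Call:
move_arm --deltas '[0.0004,0,0.0009,0,0,0,0.0004,0,0.0009,0,0,0]'

```text
clock: 27.05
position: [0.5234, -0.2219, 0.2332]
eef_rot: [2.241, 1.766, -0.447]
contact_force: [-1.5, 1.5, 5.6]
finger_gap: 0.0097
```

```bash
python3 -c "
from h import *
for i in range(3):
  to([.5220,-.2197,.2335],76.8,23); manip.grab_frame('side')"
```

```text
t 27.05 pos [ 0.5234 -0.2219  0.2332] F [-1.4882  1.4523  5.6285] gap 0.00967067823928344
shift mm [ 1.5683 -1.8807 -1.0271] turn [ 0.0587 -0.0111 -0.0634]
t 27.1 pos [ 0.5234 -0.2219  0.2332] F [-2.8262  0.1006  5.1005] gap 0.010024328315075277
shift mm [ 1.5505 -1.9034 -0.9921] turn [ 0.0596 -0.0107 -0.0636]
t 27.15 pos [ 0.5234 -0.2219  0.2332] F [-1.7933  1.3982  5.7107] gap 0.009827826005530328
shift mm [ 1.5423 -1.8751 -1.0263] turn [ 0.0587 -0.0118 -0.063 ]
```

Call:
move_arm --deltas '[0,0,0,0,0,0,0,0,0,0,0,0,0,0,0,0,0,0,0,0,0,0,0,0,0,0,0,0,0,0,0,0,0,0,0,0]'

```text
clock: 27.7
position: [0.5233, -0.2218, 0.2334]
eef_rot: [2.241, 1.766, -0.447]
contact_force: [-1.7, 0.6, 1.8]
finger_gap: 0.01
```

```bash
python3 look2.py y 240 60 200 150; python3 -c "
from h import *
to([.5220,-.2197,.2335],76.8,23)"
```

```text
27.7 [ 0.5233 -0.2218  0.2334] F [-1.694   0.6156  1.8323] gap 0.009986185104832256 tip [ 0.525  -0.2165  0.185 ]
t 27.75 pos [ 0.5233 -0.2218  0.2334] F [-1.4271  0.7043  2.307 ] gap 0.009823623686232819
shift mm [ 1.5673 -1.7831 -0.8359] turn [ 0.0597 -0.0122 -0.0647]
```

View pics/z_y.png

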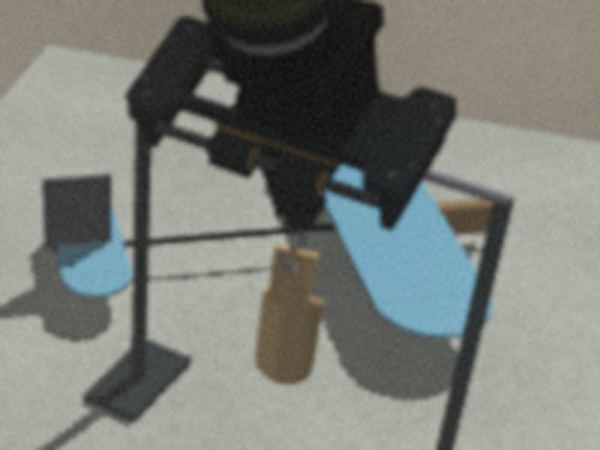

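Call:
move_arm --deltas '[0,0,0,0,0,0,0,0,0,0,0,0,0,0,0,0,0,0,0,0,0,0,0,0]' --jaw 205

```text
clock: 28.08
position: [0.5237, -0.2216, 0.2318]
eef_rot: [2.241, 1.768, -0.445]
contact_force: [-0.4, -0.2, 0.2]
finger_gap: 0.0165
```

```bash
python3 look2.py aa 240 60 200 150
```

```text
28.0833 [ 0.5237 -0.2216  0.2318] F [-0.4481 -0.1887  0.2031] gap 0.016470740543105582 tip [ 0.5254 -0.2161  0.1835]
```

View pics/z_aa.png

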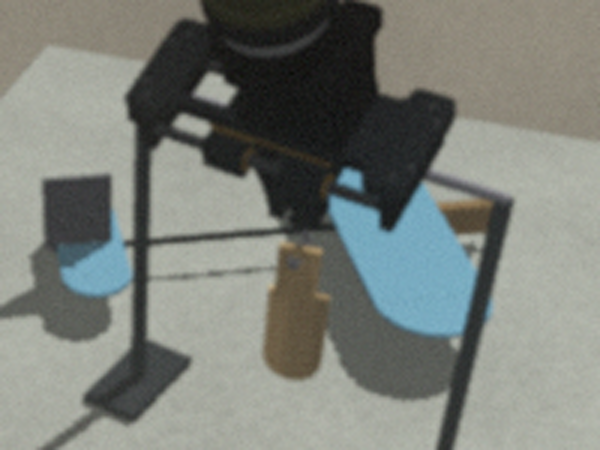

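Released and hanging with little movement (template hole near (337,148) in the full picture). Opening fully.

Call:
move_arm --deltas '[0,0,0,0,0,0,0,0,0,0,0,0,0,0,0,0,0,0,0,0,0,0,0,0,0,0,0,0,0,0,0,0,0,0,0,0,0,0,0,0,0,0,0,0,0,0,0,0]' --jaw 60

```text
clock: 28.8
position: [0.5237, -0.2215, 0.2313]
eef_rot: [2.241, 1.769, -0.445]
contact_force: [0.2, -0.1, -0.8]
finger_gap: 0.0619
```

```bash
python3 look2.py ab 240 60 200 150
```

```text
28.8 [ 0.5237 -0.2215  0.2313] F [ 0.1879 -0.0892 -0.8253] gap 0.06190797475982442 tip [ 0.5254 -0.216   0.1831]
```

View pics/z_ab.png

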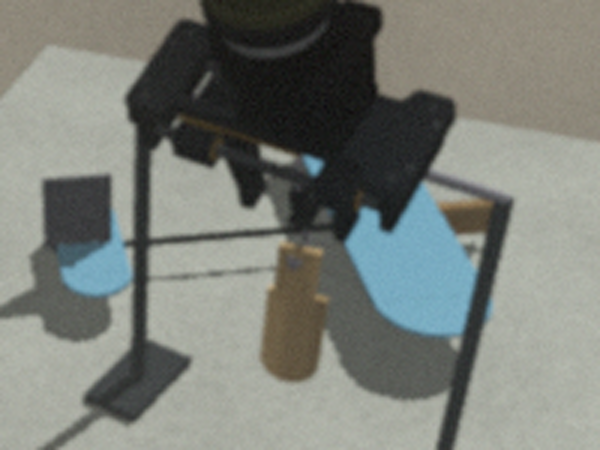

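Call:
move_arm --deltas '[0,0,-0.003,0,0,0,0,0,-0.006,0,0,0,0,0,-0.01,0,0,0,0,0,-0.012,0,0,0,0,0,-0.015,0,0,0,0,0,-0.015,0,0,0,0,0,-0.015,0,0,0,0,0,-0.015,0,0,0,0,0,-0.015,0,0,0,0,0,-0.01,0,0,0,0,0,0,0,0,0]'

```text
clock: 29.77
position: [0.5351, -0.171, 0.3529]
eef_rot: [2.237, 1.769, -0.436]
contact_force: [0.2, 0.0, 0.4]
finger_gap: 0.0669
```

```bash
python3 look2.py ac 240 60 200 150
```

```text
29.7667 [ 0.5351 -0.171   0.3529] F [0.2239 0.0339 0.4416] gap 0.06687483282348806 tip [ 0.5371 -0.1655  0.3046]
```

View pics/z_ac.png

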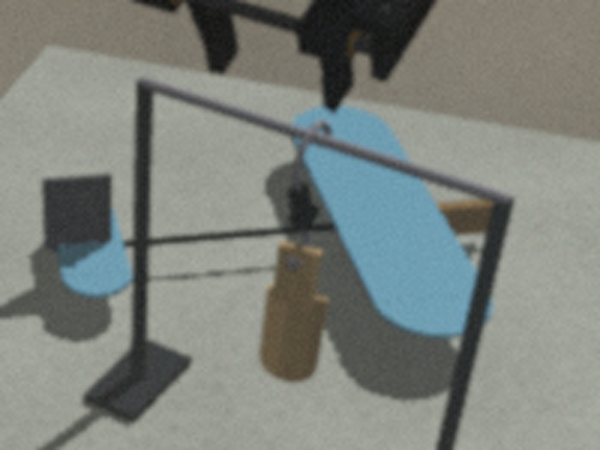

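Call:
move_arm --deltas '[0,0,-0.005,0,0,0,0,0,-0.01,0,0,0,0,0,-0.01,0,0,0,0,0,0,0,0,0,0,0,0,0,0,0,0,0,0,0,0,0,0,0,0,0,0,0,0,0,0,0,0,0,0,0,0,0,0,0,0,0,0,0,0,0,0,0,0,0,0,0,0,0,0,0,0,0]'

```text
clock: 30.82
position: [0.5351, -0.1627, 0.3735]
eef_rot: [2.242, 1.77, -0.446]
contact_force: [0.0, 0.7, 0.3]
finger_gap: 0.0666
```

Call:
move_arm --deltas '[0,0,0,0,0,0,0,0,0,0,0,0,0,0,0,0,0,0,0,0,0,0,0,0,0,0,0,0,0,0,0,0,0,0,0,0,0,0,0,0,0,0,0,0,0,0,0,0,0,0,0,0,0,0,0,0,0,0,0,0,0,0,0,0,0,0,0,0,0,0,0,0]'

```text
clock: 31.82
position: [0.5351, -0.1627, 0.3735]
eef_rot: [2.242, 1.77, -0.446]
contact_force: [0.4, 0.7, 0.1]
finger_gap: 0.0664
```

Call:
move_arm --deltas '[0,0,0,0,0,0,0,0,0,0,0,0,0,0,0,0,0,0,0,0,0,0,0,0,0,0,0,0,0,0,0,0,0,0,0,0,0,0,0,0,0,0,0,0,0,0,0,0,0,0,0,0,0,0,0,0,0,0,0,0,0,0,0,0,0,0,0,0,0,0,0,0]'

```text
clock: 32.82
position: [0.5351, -0.1628, 0.3735]
eef_rot: [2.242, 1.77, -0.446]
contact_force: [-0.6, 0.3, 0.2]
finger_gap: 0.0668
```

```bash
python3 -c "
from h import *
C=[]
for i in range(10):
    im=manip.grab_frame('side'); h=cv2.cvtColor(im,cv2.COLOR_RGB2HSV)[135:192,320:355]
    m=((h[...,0]>8)&(h[...,0]<28)&(h[...,1]>70)); yy,xx=np.nonzero(m); C.append([xx.mean()+320,yy.mean()+135,m.sum(),yy.max()+135])
print(np.array(C)); cv2.imwrite('pics/side_z.png',im[:,:,::-1])
crop('pics/side_z.png','pics/z_z.png',320,90,50,110,5.4)
print(manip.observe()['contact_force'],manip.observe()['clock'],manip.observe()['position'])
"
```

```text
[[337.4629 165.3728 633.     185.    ]
 [337.4218 165.3918 633.     185.    ]
 [337.4654 165.4182 636.     185.    ]
 [337.4875 165.5141 640.     186.    ]
 [337.4581 165.4234 633.     185.    ]
 [337.4727 165.2153 641.     185.    ]
 [337.5445 165.3697 641.     185.    ]
 [337.525  165.2719 640.     185.    ]
 [337.4566 165.3681 633.     185.    ]
 [337.5055 165.2512 641.     185.    ]]
[-0.0799  0.1498  0.2808] 33.3167 [ 0.5351 -0.1627  0.3735]
```

View pics/z_z.png

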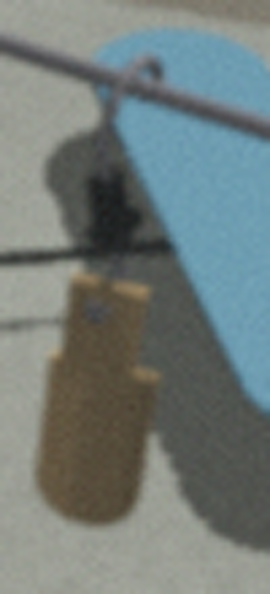

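View pics/side_z.png

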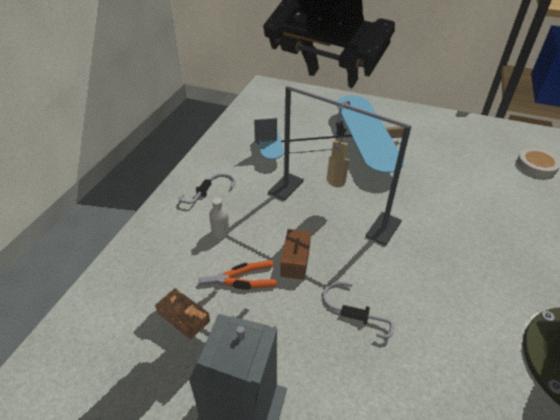

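The hook is over the bar near (345,101), and the template hangs still at (337,165) with its round end down. The bystanders look unmoved and the arm is clear, so I'm handing in.

```bash
python3 -c "
from bench import manip
print(manip.hand_in())"
```

```text
the job is handed in; nothing more can be done
None
```

The S-hook now hangs over the drying rail with the template hanging from its foot, round end down and at rest. I handed in at about 33.3 s of the 72 s allowed; the hand-in gives no verdict.

**What I did**
- I gripped the smallest hook by its sleeve, lifted it out of the block, and brought its tip up through the template's hole. I felt no contact force on the way up.
- I drew the template out with about 3 to 4 N of pull, then tilted it up over the ledge until it swung free.
- I hung the hook on the bar and released it, already leaned over so it would not swing.

**Last checks**
- Over the last 0.5 s the template's centroid in the side view moved less than 0.3 px.
- The hook sits over the bar between the posts, and the wrist force is within noise of zero with the arm well clear.
- The pliers, sanding block and bottle look unmoved by eye. I did not measure them.

**What did not go to plan**
- **First try at the rail:** with the hook already tilted, the collar appears to have touched the bar. I read about 1.9 N, so I backed off, straightened the hook and went in upright.
- **Setting it on the bar:** I pressed down with about 7 N before easing off; the limit is 15 N.
- **Measurements:** the two cameras disagreed by 1 to 3 mm on the hole and the rail. I settled this by watching the tip through the hole and by feeling for the bar.

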